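# Turn a valve block in the slide-jaw fixture and pack it for service

## Robot

A 7-joint arm with a two-finger parallel gripper is mounted at the origin on the work surface. World frame = base frame: x ahead of the robot, y to its left, z up, the work surface at z = 0. Lengths are in m, angles in rad, forces in N, time in s.
With the tool pointing down it reaches from about 0.35 to 0.9 m from the base axis. Payload 8.1 kg.
Tool frame: the origin (TCP) lies on the centre line of the jaws, within the pads' length; the fingertips stand 11 mm ahead of it and the grasp point (between the pads) lies 8 mm behind it (arm.nose_length is the distance from the TCP to the fingertips, in m); z points along the fingers, y is the line along which they close (so a half turn about z gives the same grasp; the last joint's range is limited). The gripper opens to 92 mm and grips with 3 to 60 N. Pads are 19 mm wide; open, the fingers measure 130 mm over their backs; the gripper's body (75 mm by 190 mm) begins 47 mm behind the grasp point.
Start: joints at [1.182, 0.434, 0.025, 1.573, -0.012, 1.134, -0.075], TCP at [0.176, -0.6, 0.238] pointing down, gripper open.
Joint ranges: [-2.62, 2.62], [-0.44, 2.09], [-1.27, 1.32], [0.08, 2.57], [-1.32, 4.46], [0.12, 2], [-2.74, 2.74]. Speed limits (rad/s): [2.22, 2.22, 3.01, 3.01, 3.14, 3.14, 3.14].

## Interface

Orientations are given as a rotation vector (axis times angle).
In Python, from cell import arm gives the robot as it stands.
- The arm moves only by the tool jog_arm, never from a script. Its argument "moves" is a list of rows, each a list of 4 numbers: the shift along the tool's x, y, z in m, then the turn about the tool's z in rad. In form: [[tx, ty, tz, spin], ...]. A call has 1 to 20 rows; each row is the pose to reach, as a shift and turn from the pose commanded when the call began, along the tool's axes at that moment; what a row does not reach only later rows make up. A row lasts 1/8 s, in which the tool goes at most 62.5 mm and 10.7 degrees, less where a joint would pass 70% of its speed; a pose out of reach is approached as far as the arm can. A call with a gripper value outside its range is refused whole. "hand" is the finger opening in m, from 0 to 0.0918, set as the call begins (left out, the last holds). The fingers move at their own pace and stop on an object; "newtons" is the grip in N (left out, the last holds). Time passes only in rows, so rows that repeat a pose let the fingers close. It gives the time, the measured TCP pose, the force, the opening and the grip force at its end, in the units of the state.
- arm.observe(): the state, without advancing time (a new reading comes with each control period).
- arm.get_image(name): name is "scene" or "top" or "wrist"; returns a dict with "color" (400x640x3 uint8, red, green, blue), "z_map" (400x640 float32, m along the optical axis (not along the pixel's ray), 0 where there is no reading), "fx", "fy", "cx", "cy" (pixels), "rvec" (rotation vector, rad) and "tvec" (3), from world to camera coordinates, as OpenCV has them. Camera axes: x right, y down, z forward; pixel columns grow to the right and rows downward; lengths in m; the calibration is good to about 2 mm. A picture is of the moment at which its call begins.
- arm.sign_off(): hands the job in; it is judged then, once.
The state is a dict: "clock": time; "joints": joint angles; "dq": joint speeds; "joint_efforts": joint torques, N m; "position": TCP position; "ee_rot": TCP orientation; "force": force on the tool from outside, world axes, zero at the start; "ft_torque": the same for the moment, N m; "width": opening from 0.0 (shut) to 1.0 (fully open); "gripper_force": force on a finger pad.
Only numpy, scipy, OpenCV 4.12 (cv2) and the standard library are available. Lean on these libraries where they do the work, as an engineer would, in place of code of your own. Each camera call takes 0.05 s, during which the arm holds its last target. There are 200 camera calls.

## Task

Pack the valve block for service: stand it in the slide-jaw fixture with its ports up and its barb down in the channel, slide the jaw up snugly against it and let go of it, then move it, the same way up, into the foam cradle in the carton, barb in the cradle's channel. Also stand every white jar upright on the carton floor beside it (before or after the block), and only when all is packed fold the two short side flaps down flat, then the long top flap flat over them. Leave the glassware and other things on the bench where they stand.

Things in the scene. Friction and masses are not known exactly. Their poses are not given: they have to be found in the camera images.
- block: Aluminium valve block, 40 (own x) x 44 (y) x 56 mm (z), 0.26 kg; two brass-rimmed ports in its +z face, a brass hose barb (10 mm thick, 14 mm long) sticking out of the middle of its -z face. Origin: middle of the -z face, where the barb starts. Starts lying on its +y side, ports (+z) facing roughly world +y. The barb stops it standing ports up on a flat surface. Grip it across its 40 mm (own x).
- fixture: Slide-jaw fixture fixed to the bench: two steel rails along its own y (y = -60 to +150 mm, roughly world +y), tops 20 mm above the bench, each 20 mm wide, with a 24 mm wide, 16 mm deep channel between. Fixed jaw across them, its face at y = -22 mm looking to +y. Both jaws are 36 mm wide (x) and 45 mm high above the bench. Origin: on the bench under the nest; z up.
- nest (a point): Between the rails at rail-top height (20 mm), 22 mm in front (+y) of the fixed jaw's face: where the block's origin stands when clamped, block axes parallel to the fixture's.
- jaw (a joint): Slide of the moving jaw along the fixture's +y, m, 0 to 0.05, larger is more open; the gap between the jaw faces is 36 mm plus this, so it reads 0.008 when closed on the 44 mm block. It stays where it is left; it takes about 6 N to slide.
- jaw_tab (a point): Middle of the top edge of the black upright tab on the moving jaw, 58 mm above the bench, pinched from above to slide the jaw. The tab is 8 mm thick along the slide and 34 mm wide; below it, 28 mm above the bench, is the low plate it stands on. It stands 42 mm behind (+y) the moving jaw's back.
- carton: Open cardboard carton fixed to the bench: inside 165 mm (own x) by 190 mm (own y), walls 4 mm thick and 95 mm high, floor 4 mm. Origin: centre of its underside, own x roughly away from the robot.
- cradle (a point): Foam cradle at the carton's -y end: two foam bars along y, each 20 mm wide, 62 mm long, tops 24 mm above the bench, a 24 mm wide, 20 mm deep channel between. This point is midway between them at top height: the block's origin belongs here, axes parallel to the carton's. The carton floor is free from y = -27 to +95 mm in the carton's frame: room for three jars in a row along x.
- flap_left (a joint): Hinge angle of the short flap on the carton's +y side, rad: 0 folded flat over the box, 1.57 upright, more leans outwards (up to 2.3). All flaps are 4 mm board and stay where they are left.
- flap_left_hinge (a point): Middle of that flap's hinge, at the top of the +y wall (95 mm above the bench).
- flap_left_edge (a point): Middle of that flap's free edge, 75 mm from the hinge; the flap is 165 mm wide along the hinge.
- flap_right (a joint): The same for the short flap on the carton's -y side.
- flap_right_hinge (a point): Middle of the right flap's hinge.
- flap_right_edge (a point): Middle of the right flap's free edge, 75 mm from the hinge.
- flap_top (a joint): Hinge angle of the long top flap on the carton's far (+x) side: 0 folded flat over the side flaps, 1.57 upright, more leans away from the robot.
- flap_top_hinge (a point): Middle of the top flap's hinge, 100 mm above the bench.
- flap_top_edge (a point): Middle of the top flap's free edge, 168 mm from the hinge; the flap is 194 mm wide along the hinge.
- jar0: Squat white plastic jar with a white screw cap, 46 mm diameter, 40 mm high, 90 g, standing on the bench among the glassware; origin at the centre of its underside, z up. Two or three such jars are there; an absent one reads None.
- jar1: Squat white plastic jar with a white screw cap, 46 mm diameter, 40 mm high, 90 g, standing on the bench among the glassware; origin at the centre of its underside, z up. Two or three such jars are there; an absent one reads None.
- jar2: Squat white plastic jar with a white screw cap, 46 mm diameter, 40 mm high, 90 g, standing on the bench among the glassware; origin at the centre of its underside, z up. Two or three such jars are there; an absent one reads None.
- beaker: Glass beaker, 68 mm wide, 90 mm high; leave alone.
- amber: Amber reagent bottle, 86 mm wide, 190 mm high; leave alone.
- spatula: Steel lab spatula lying on the bench, 170 mm long; leave alone.
- flask: Small conical glass flask, 64 mm wide, 90 mm high; leave alone.
- dish: White porcelain dish, 90 mm wide, 18 mm high; leave alone.

How it is judged:
By the outcome, as a careful person would: the job done as asked, in the order asked, and still so for the second after the job is handed in, with the robot touching nothing.
Of jar0, jar1, jar2 only 2 to 3 are there at a start; the rules pass over those that are not, and their reading is None.
At some moment in a run one of jar0, jar1, jar2 may be knocked a few centimetres aside while the robot is not near it.
It also fails if it takes over 208 s, if anything falls off the work surface, if the arm or the gripper's body presses on something with over 40 N, if the wrist force passes 120 N, or if a joint passes its speed limit or range.

## Working session

There is one attempt and no reset: what is moved stays moved. The work goes in short steps, Python scripts to look and compute and a tool call to move; the robot and the scene stay as the last step left them, time stands still between calls to the robot, and variables do not carry over. Pictures are saved under pics/ and viewed, at most 14 in all, crops included, and the job is handed in when it is done.

Besides the shell and the picture viewer there is one more tool, called as name(argument=value, ...) on one line, values as JSON. jog_arm: Moves the arm, as the interface text tells. Its arguments: {"type":"object","properties":{"moves":{"type":"array"},"hand":{"type":"number"},"newtons":{"type":"number"}},"required":["moves"]}

```bash
ls; mkdir -p pics; cat > h.py <<'E'
import numpy as np, cv2
from cell import arm
def cam(n):
    d=arm.get_image(n); d['R']=cv2.Rodrigues(np.array(d['rvec'],float))[0]; d['t']=np.array(d['tvec'],float); return d
def pts(d):
    v,u=np.mgrid[:400,:640]; z=d['z_map']
    c=np.stack([(u-d['cx'])/d['fx']*z,(v-d['cy'])/d['fy']*z,z],-1)
    return (c-d['t'])@d['R']
def ray(d,u,v,h):
    r=np.array([(u-d['cx'])/d['fx'],(v-d['cy'])/d['fy'],1])@d['R']; o=-d['R'].T@d['t']
    return o+r*(h-o[2])/r[2]
def save(d,n): cv2.imwrite('pics/'+n+'.png',cv2.cvtColor(d['color'],cv2.COLOR_RGB2BGR))
E
python3 - <<'E'
from h import *
s=arm.observe(); print({k:np.round(v,3) for k,v in s.items()}, arm.nose_length)
for n in ['top','scene','wrist']:
    d=cam(n); save(d,n+'0'); np.savez('/tmp/'+n+'0.npz',**d); print(n,-d['R'].T@d['t'],d['fx'],(d['z_map']>0).mean())
E
```

```text
pics
{'clock': np.float64(0.0), 'joints': array([ 1.182,  0.435,  0.025,  1.574, -0.012,  1.134, -0.075]), 'dq': array([-0.   , -0.   ,  0.003,  0.001, -0.   , -0.001,  0.   ]), 'joint_efforts': array([-1.0000e-03, -6.6784e+01,  9.8500e-01, -3.1445e+01, -6.0000e-02,
        4.3000e-02,  0.0000e+00]), 'position': array([ 0.176, -0.599,  0.237]), 'ee_rot': array([-3.108e+00, -4.470e-01,  1.000e-03]), 'force': array([ 0.04 , -0.412,  0.054]), 'ft_torque': array([ 0.   , -0.004, -0.052]), 'gripper_force': np.float64(0.0), 'width': np.float64(1.001)} 0.011
top [0.42183069 0.02975718 1.67450085] 482.0062467009508 0.99608984375
scene [1.16553225 0.53348089 0.78214061] 407.4744815368077 0.9958203125
wrist [ 0.25327814 -0.57691281  0.38247511] 295.2054433394793 0.99592578125
```

View pics/top0.png

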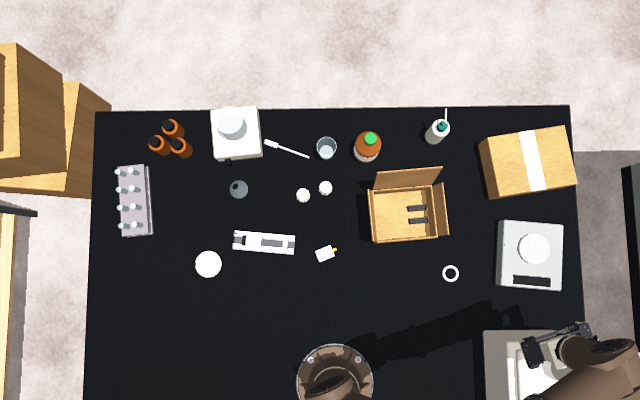

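View pics/scene0.png

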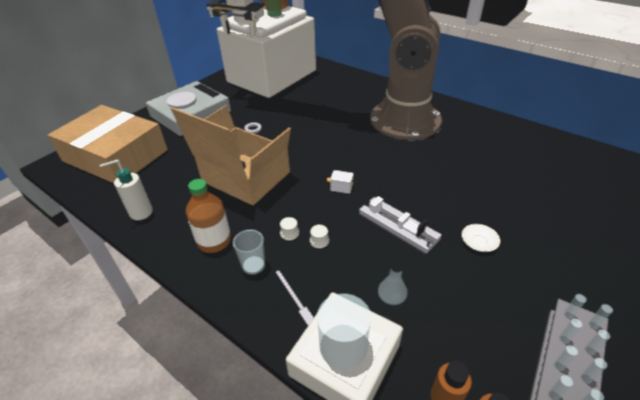

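The top view shows the block at (327,253) with its barb toward −y. The fixture is at (263,242), the carton at (405,212) with cradle bars at (417,208) and (417,221), and two jars at (303,195) and (326,187). The scene view also shows two jars.

```bash
python3 - <<'E'
from h import *
d=dict(np.load('/tmp/top0.npz')); P=pts(d)
e=dict(np.load('/tmp/scene0.npz')); Q=pts(e)
print('bench z',np.median(P[270:300,230:300,2]), 'scene',np.median(Q[150:170,300:330,2]))
def rep(n,b,zlo,zhi=1,X=P):
    u0,v0,u1,v1=b; s=X[v0:v1,u0:u1].reshape(-1,3); s=s[(s[:,2]>zlo)&(s[:,2]<zhi)]
    r=cv2.minAreaRect((s[:,:2]*1000).astype(np.float32)); print(n,len(s),'mean',s.mean(0).round(3),'max',s.max(0).round(3),'min',s.min(0).round(3),'rect',np.round(r[0],0),np.round(r[1],0),round(r[2],1))
rep('block',(310,240,340,266),.03)
rep('block+barb',(310,240,342,266),.012)
rep('jarA',(294,186,312,204),.03); rep('jarB',(318,179,334,196),.03)
rep('fix',(228,225,300,260),.012); rep('fixjaws',(228,225,300,260),.035)
rep('carton',(360,160,455,245),.08); rep('flapparts',(360,160,455,245),.12)
rep('bars',(405,203,430,224),.015,.04)
rep('jarAs',(278,216,300,240),.03,X=Q); rep('jarBs',(308,224,331,248),.03,X=Q);rep('blocks',(328,170,356,193),.03,X=Q)
for n,X in (('t',P),):
  for v in (175,185,200,215,230,240): print(v,[ (u,)+tuple(X[v,u].round(3)) for u in (368,372,376,405,434,438,442,446)])
s=arm.observe(); print(cv2.Rodrigues(np.array(s['ee_rot']))[0].round(3))
b=cv2.imread('pics/top0.png')[140:290,190:480]; cv2.imwrite('pics/top0c.png',cv2.resize(b,None,fx=2.75,fy=2.75,interpolation=cv2.INTER_CUBIC))
E
```

```text
bench z -0.00019561601138477357 scene -0.0011337402675247457
block 202 mean [0.432 0.025 0.044] max [0.457 0.058 0.054] min [ 0.404 -0.01   0.03 ] rect [433.  21.] [39. 66.] 22.3
block+barb 212 mean [0.432 0.023 0.043] max [0.457 0.058 0.054] min [ 0.404 -0.014  0.019] rect [434.  19.] [39. 70.] 22.3
jarA 118 mean [0.634 0.098 0.04 ] max [0.653 0.117 0.049] min [0.614 0.079 0.031] rect [634.  98.] [39. 38.] 1.2
jarB 115 mean [0.657 0.02  0.04 ] max [0.677 0.038 0.052] min [0.638 0.001 0.032] rect [657.  19.] [38. 39.] 88.7
fix 876 mean [0.472 0.236 0.025] max [0.516 0.339 0.062] min [0.432 0.129 0.012] rect [476. 234.] [209.  72.] 84.2
fixjaws 137 mean [0.472 0.228 0.046] max [0.505 0.333 0.062] min [0.449 0.152 0.035] rect [475. 243.] [186.  38.] 82.3
carton 2289 mean [ 0.61  -0.253  0.158] max [ 0.683 -0.113  0.274] min [ 0.465 -0.361  0.08 ] rect [ 574. -235.] [205. 240.] 4.4
flapparts 1607 mean [ 0.624 -0.249  0.183] max [ 0.683 -0.113  0.274] min [ 0.469 -0.361  0.12 ] rect [ 576. -235.] [201. 240.] 4.2
bars 245 mean [ 0.563 -0.299  0.024] max [ 0.598 -0.262  0.038] min [ 0.529 
[... 2908 characters left out ...]
 np.float64(-0.35), np.float64(0.131)), (446, np.float64(0.498), np.float64(-0.356), np.float64(0.155))]
240 [(368, np.float64(0.474), np.float64(-0.126), np.float64(-0.002)), (372, np.float64(0.474), np.float64(-0.139), np.float64(0.001)), (376, np.float64(0.47), np.float64(-0.14), np.float64(0.119)), (405, np.float64(0.473), np.float64(-0.253), np.float64(0.0)), (434, np.float64(0.471), np.float64(-0.352), np.float64(0.004)), (438, np.float64(0.471), np.float64(-0.366), np.float64(0.001)), (442, np.float64(0.471), np.float64(-0.379), np.float64(0.006)), (446, np.float64(0.471), np.float64(-0.395), np.float64(-0.001))]
[[ 0.959  0.282 -0.   ]
 [ 0.282 -0.959  0.001]
 [-0.    -0.001 -1.   ]]
```

View pics/top0c.png

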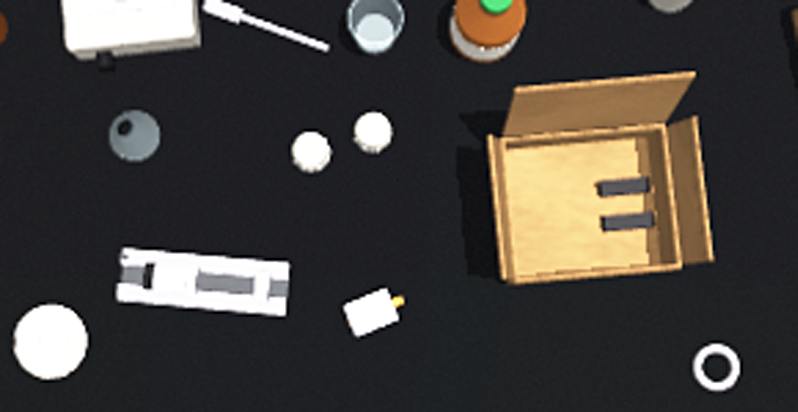

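The crop confirms the layout: barb at crop (398,302), fixed jaw at about (270,288), moving jaw at about (175,280), tab at about (150,275), and cradle bars at (625,187) and (628,221). The left flap is near upright; the right and top flaps lean outward. Next I'll fly over the block and fixture.

```bash
cat >> h.py <<'E'
def go(x,y,z,yaw):
    s=arm.observe(); R=cv2.Rodrigues(np.array(s['ee_rot']))[0]; p=np.array(s['position'])
    t=R.T@(np.array([x,y,z])-p); a=np.arctan2(R[1,0],R[0,0]); w=(np.radians(yaw)-a+np.pi)%(2*np.pi)-np.pi
    print('t %.1f pos'%s['clock'],p.round(4),'yaw %.1f'%np.degrees(a),'F',np.round(s['force'],1),'w %.4f'%(s['width']*.0918),'-> shift',t.round(4),'spin %.3f'%-w,'rows %.0f'%max(np.linalg.norm(t)/.0625,abs(w)/.187))
E
python3 - <<'E'
from h import *
go(.43,.03,.22,112)
e=dict(np.load('/tmp/wrist0.npz')); print(e['R'].round(2))
E
```

```text
t 0.1 pos [ 0.1761 -0.5993  0.2371] yaw 16.4 F [0.  0.8 0.3] w 0.0919 -> shift [ 0.421  -0.5322  0.0177] spin -1.669 rows 11
[[ 0.28 -0.96 -0.  ]
 [-0.92 -0.27  0.29]
 [-0.28 -0.08 -0.96]]
```

jog_arm(moves=[[0.04,-0.05,0,-0.15],[0.08,-0.1,0,-0.3],[0.12,-0.15,0,-0.45],[0.16,-0.2,0,-0.6],[0.2,-0.25,0,-0.75],[0.24,-0.3,0.005,-0.9],[0.28,-0.35,0.01,-1.05],[0.32,-0.4,0.01,-1.2],[0.36,-0.45,0.015,-1.35],[0.4,-0.5,0.018,-1.5],[0.421,-0.532,0.018,-1.669],[0.421,-0.532,0.018,-1.669],[0.421,-0.532,0.018,-1.669],[0.421,-0.532,0.018,-1.669]])

```text
clock: 1.9
position: [0.4298, 0.0279, 0.2195]
ee_rot: [1.761, 2.602, -0.002]
force: [-0.6, 1.0, 0.6]
width: 1.0
gripper_force: 0.0
```

```bash
python3 - <<'E'
from h import *
go(.43,.03,.1,112)
d=cam('wrist'); save(d,'w1'); np.savez('/tmp/w1.npz',**d)
E
```

```text
t 1.9 pos [0.4298 0.0279 0.2195] yaw 111.8 F [-0.6  1.   0.6] w 0.0918 -> shift [0.002  0.0011 0.1195] spin -0.003 rows 2
```

View pics/w1.png

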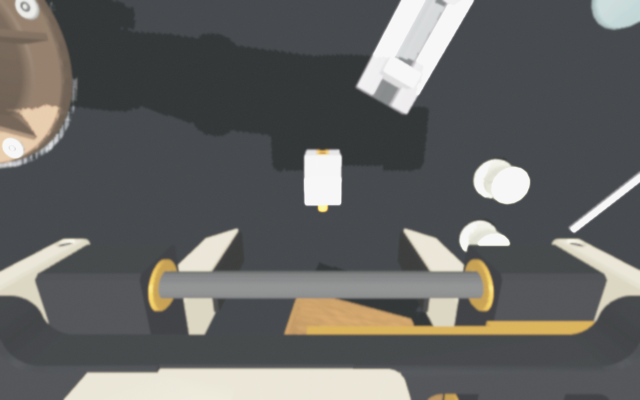

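The wrist view shows the block at (322,178) aligned with the tool, barb at (322,209), and the fixture's fixed-jaw end at (395,85).

```bash
python3 - <<'E'
from h import *
d=dict(np.load('/tmp/w1.npz')); P=pts(d)
def rect(s): r=cv2.minAreaRect((s[:,:2]*1000).astype(np.float32)); b=cv2.boxPoints(r); return np.round(r[0],1),np.round(r[1],1),round(r[2],1),b.round(1).tolist()
s=P[140:220,290:360].reshape(-1,3)
t=s[(s[:,2]>.038)&(s[:,2]<.06)]; print('block top z',np.median(t[:,2]),rect(t))
c=d['color'].astype(int); m=(c[...,0]-c[...,2]>60); m[:195]=0;m[215:]=0;m[:,:300]=0;m[:,345:]=0
print('barb',P[m].mean(0).round(4), np.argwhere(m).mean(0))
g=(c.min(-1)>150); g[:140]=0;g[220:]=0;g[:,:295]=0;g[:,355:]=0
ys,xs=np.nonzero(g); print('mask',xs.min(),xs.max(),ys.min(),ys.max())
print('corners at z .044',[ray(d,u,v,.044).round(4) for u,v in ((304,151),(340.5,151),(303.5,206),(341.5,206))])
E
```

```text
block top z 0.04240917862191399 (array([433.7,  28.2]), array([39.9, 57.2]), 21.2, [[404.79998779296875, 47.599998474121094], [425.5, -5.699999809265137], [462.6000061035156, 8.800000190734863], [441.8999938964844, 62.099998474121094]])
barb [ 0.4504 -0.0129  0.0133] [208.22413793 322.5       ]
mask 304 341 150 209
corners at z .044 [array([0.4028, 0.0508, 0.044 ]), array([0.4396, 0.0655, 0.044 ]), array([ 0.4248, -0.0085,  0.044 ]), array([0.4654, 0.0078, 0.044 ])]
```

```bash
python3 - <<'E'
from h import *
go(.4272,.045,.016,111.2)
E
```

```text
t 1.9 pos [0.4299 0.028  0.2196] yaw 111.8 F [0.3 0.2 0.4] w 0.0921 -> shift [0.0169 0.004  0.2036] spin 0.011 rows 3
```

jog_arm(moves=[[0.017,0.004,0.05,0.01],[0.017,0.004,0.1,0.01],[0.017,0.004,0.15,0.01],[0.017,0.004,0.18,0.01],[0.017,0.004,0.195,0.01],[0.017,0.004,0.204,0.01],[0.017,0.004,0.204,0.01],[0.017,0.004,0.204,0.01]])

```text
clock: 2.95
position: [0.4282, 0.0467, 0.0166]
ee_rot: [1.769, 2.594, 0.001]
force: [-0.4, -0.7, 0.4]
width: 1.0
gripper_force: 0.0
```

jog_arm(moves=[[0,0,0,0],[0,0,0,0],[0,0,0,0],[0,0,0,0],[0,0,0,0],[0,0,0,0],[0,0,-0.01,0],[0,0,-0.02,0],[0,0,-0.03,0],[0,0,-0.04,0],[0,0,-0.05,0],[0,0,-0.06,0],[0,0,-0.07,0],[0,0,-0.08,0],[0,0,-0.08,0],[0,0,-0.08,0]], hand=0.0, newtons=4)

```text
clock: 4.95
position: [0.4274, 0.0466, 0.0956]
ee_rot: [-1.77, -2.595, 0.0]
force: [0.6, -0.5, -3.1]
width: 0.434
gripper_force: 4.0
```

```bash
python3 - <<'E'
from h import *
go(.4272,.045,.1,111.2)
d=cam('wrist'); e=cam('scene'); np.savez('/tmp/s2.npz',**e)
a=cv2.resize(e['color'][130:260,270:430],None,fx=4,fy=4,interpolation=cv2.INTER_CUBIC)
b=cv2.resize(d['color'],(400,250)); c=np.zeros((520,640+150,3),np.uint8); c[:,:640]=a; c[:250,390:]=b
d['color']=c; save(d,'c2')
E
```

```text
t 5.0 pos [0.4274 0.0466 0.0956] yaw 111.4 F [ 0.6 -0.5 -3.1] w 0.0398 -> shift [-0.0014 -0.0008 -0.0044] spin 0.004 rows 0
```

View pics/c2.png

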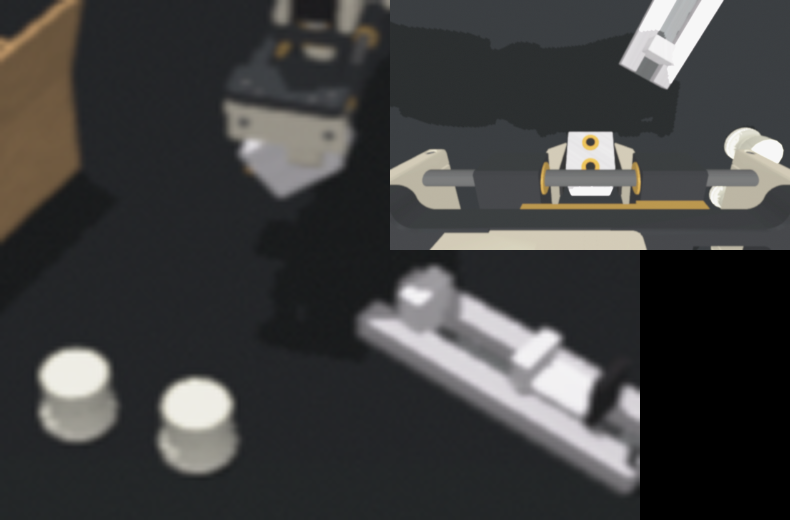

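The block is gripped and has swung part way: the scene crop shows its lower corner at (280,195), and in the wrist inset the ports at (590,142) and (590,165) now face upward. I'll measure the tilt.

```bash
cat >> h.py <<'E'
def tilt(d,box=None):
    """plane of port face in wrist image; normal in world, and components in tool axes"""
    u0,v0,u1,v1=box or (280,205,370,270)
    P=pts(d)[v0:v1,u0:u1].reshape(-1,3); s=arm.observe(); R=cv2.Rodrigues(np.array(s['ee_rot']))[0]; p=np.array(s['position'])
    L=(P-p)@R; k=(abs(L[:,1])<.018)&(L[:,2]>-.05)&(L[:,2]<.03)&(abs(L[:,0])<.06); L=L[k]
    best=None; rng=np.random.default_rng(0)
    for _ in range(300):
        a=L[rng.choice(len(L),3,False)]; n=np.cross(a[1]-a[0],a[2]-a[0]); l=np.linalg.norm(n)
        if l<1e-6: continue
        n/=l; i=abs((L-a[0])@n)<.0015
        if best is None or i.sum()>best.sum(): best=i
    q=L[best]; c=q.mean(0); n=np.linalg.svd(q-c)[2][2]; n*=-np.sign(n[2]) or 1
    print('n',len(L),best.sum(),'centre(tool)',c.round(4),'normal(tool)',n.round(3),'angle from up deg %.1f'%np.degrees(np.arctan2(n[0],-n[2])),'xrange',q[:,0].min().round(4),q[:,0].max().round(4),'zrange',q[:,2].min().round(4),q[:,2].max().round(4))
E
python3 - <<'E'
from h import *
d=cam('wrist'); tilt(d)
c=d['color'].astype(int); m=(c[...,0]-c[...,2]>70)&(c[...,1]>90); m[:200]=0; m[275:]=0; m[:,290:]&=True; m[:,:290]=0;m[:,350:]=0
n,l,st,ce=cv2.connectedComponentsWithStats(m.astype(np.uint8)); print(st[1:8].tolist())
E
```

```text
n 3970 3742 centre(tool) [ 0.0105  0.0001 -0.0023] normal(tool) [ 0.763 -0.    -0.647] angle from up deg 49.7 xrange -0.0004 0.0222 zrange -0.0157 0.0124
[[307, 216, 27, 24, 394], [306, 253, 29, 19, 299]]
```

jog_arm(moves=[[0,0,0.01,0],[0,0,0.02,0],[0,0,0.02,0],[0,0,0.0,0],[0,0,0.02,0],[0,0,0.0,0],[0,0,0.02,0],[0,0,0.0,0],[0,0,0.02,0],[0,0,0,0],[0,0,0.02,0],[0,0,0,0],[0,0,0,0]], newtons=3)

```text
clock: 6.72
position: [0.4285, 0.0471, 0.0966]
ee_rot: [1.769, 2.594, 0.003]
force: [0.4, 1.3, -0.3]
width: 0.008
gripper_force: 0.0
```

```bash
python3 - <<'E'
from h import *
go(.4272,.045,.1,111.2)
d=cam('wrist'); tilt(d)
E
```

```text
t 6.7 pos [0.4285 0.0471 0.0966] yaw 111.4 F [ 0.4  1.3 -0.3] w 0.0008 -> shift [-0.0015 -0.002  -0.0034] spin 0.004 rows 0
n 1042 990 centre(tool) [ 0.0103  0.0017 -0.0053] normal(tool) [ 1.    -0.004 -0.031] angle from up deg 88.2 xrange 0.0084 0.0116 zrange -0.03 0.0119
```

The block slipped out at 3 N plus shaking. I'll back off and look for it.

jog_arm(moves=[[-0.02,0,-0.05,0],[-0.04,0,-0.1,0],[-0.04,0,-0.12,0],[-0.04,0,-0.12,0],[-0.04,0,-0.12,0]], hand=0.09)

```text
clock: 7.4
position: [0.4415, 0.0093, 0.2147]
ee_rot: [-1.769, -2.595, 0.001]
force: [-0.2, -0.2, 0.6]
width: 0.502
gripper_force: 0.0
```

```bash
python3 - <<'E'
from h import *
d=cam('wrist'); save(d,'w3'); np.savez('/tmp/w3.npz',**d); P=pts(d)
k=(P[...,2]>.012)&(P[...,2]<.08)&(abs(P[...,0]-.43)<.1)&(abs(P[...,1]-.03)<.09)
k[235:]=0
n,l,st,ce=cv2.connectedComponentsWithStats(k.astype(np.uint8))
for i in range(1,n):
    if st[i,4]>100:
        s=P[l==i]; zm=np.percentile(s[:,2],90); t=s[s[:,2]>zm-.006]; r=cv2.minAreaRect((t[:,:2]*1000).astype(np.float32)); print(st[i],ce[i].round(),'z',zm.round(4),np.round(r[0],1),np.round(r[1],1),round(r[2],1),cv2.boxPoints(r).round().tolist())
E
```

```text
[ 324  116   68   52 2326] [361. 141.] z 0.0394 [470.8  64.4] [56.2 44.2] 35.3 [[435.0, 66.0], [461.0, 30.0], [506.0, 63.0], [481.0, 99.0]]
```

View pics/w3.png

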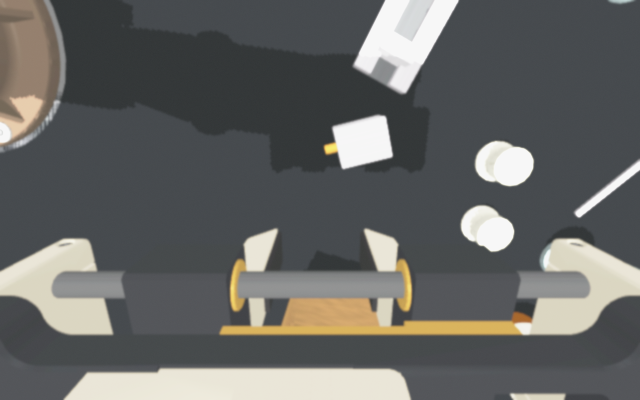

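The block now lies on an own-x side, about 40 mm high, with its barb at (331,149). I'll grip it across its 44 mm near the port end, swing it, and stand it in the fixture that way; the fingers clear the jaw tops.

```bash
python3 - <<'E'
from h import *
d=cam('wrist'); P=pts(d)
k=(P[...,2]>.034)&(P[...,2]<.05)&(abs(P[...,0]-.47)<.06)&(abs(P[...,1]-.065)<.05); k[235:]=0
r=cv2.minAreaRect((P[k][:,:2]*1000).astype(np.float32)); print(r, np.median(P[k][:,2]))
k=(P[...,2]>.012)&(P[...,1]>.115)&(P[...,1]<.25)&(P[...,0]>.4)&(P[...,0]<.52); f=P[k]; r=cv2.minAreaRect((f[:,:2]*1000).astype(np.float32)); print('fix',r,cv2.boxPoints(r).round().tolist())
go(.4895,.0775,.014,35.3)
E
```

```text
((470.73345947265625, 64.3851318359375), (56.05412673950195, 44.30813217163086), 35.40471267700195) 0.0384537656246966
fix ((468.25775146484375, 181.83258056640625), (99.37963104248047, 64.1687240600586), 84.29192352294922) [[431.0, 136.0], [495.0, 129.0], [505.0, 228.0], [441.0, 234.0]]
t 7.5 pos [0.4414 0.0095 0.2145] yaw 111.5 F [ 0.1 -0.3 -0.7] w 0.0539 -> shift [0.0455 0.0701 0.2004] spin 1.329 rows 7
```

jog_arm(moves=[[0.015,0.02,0,0.17],[0.03,0.04,0.0,0.34],[0.0455,0.07,0.02,0.51],[0.0455,0.07,0.04,0.68],[0.0455,0.07,0.06,0.85],[0.0455,0.07,0.08,1.02],[0.0455,0.07,0.1,1.19],[0.0455,0.07,0.12,1.327],[0.0455,0.07,0.14,1.327],[0.0455,0.07,0.17,1.327],[0.0455,0.07,0.19,1.327],[0.0455,0.07,0.2005,1.327],[0.0455,0.07,0.2005,1.327],[0.0455,0.07,0.2005,1.327]], hand=0.056)

```text
clock: 9.25
position: [0.491, 0.0775, 0.0157]
ee_rot: [2.993, 0.955, 0.001]
force: [0.2, -0.9, -0.4]
width: 0.608
gripper_force: 0.0
```

jog_arm(moves=[[0,0,0,0],[0,0,0,0],[0,0,0,0],[0,0,0,0],[0,0,-0.005,0],[0,0,-0.01,0],[0,0,-0.015,0],[0,0,-0.02,0],[0,0,-0.026,0],[0,0,-0.032,0],[0,0,-0.038,0],[0,0,-0.044,0],[0,0,-0.05,0],[0,0,-0.06,0],[0,0,-0.06,0],[0,0,-0.06,0]], hand=0.0, newtons=4)

```text
clock: 11.25
position: [0.4907, 0.0773, 0.0752]
ee_rot: [2.993, 0.955, 0.0]
force: [0.4, 0.1, -2.8]
width: 0.482
gripper_force: 4.0
```

```bash
python3 - <<'E'
from h import *
go(.4895,.0775,.074,35.3)
d=cam('wrist'); tilt(d); np.savez('/tmp/w4.npz',**d)
E
```

```text
t 11.2 pos [0.4907 0.0773 0.0752] yaw 35.4 F [ 0.4  0.1 -2.8] w 0.0442 -> shift [-0.0008 -0.0008  0.0012] spin 0.001 rows 0
n 3633 2766 centre(tool) [ 0.0056 -0.      0.0031] normal(tool) [ 0.132 -0.003 -0.991] angle from up deg 7.6 xrange -0.0083 0.0183 zrange 0.0002 0.0063
```

The block is nearly upright (7.6° off) but slid down until only the fingertips hold it. I'll tighten the grip, lift, and look at the fixture.

jog_arm(moves=[[0,0,0,0],[0,0,0,0],[0,0,0,0]], newtons=25)

```text
clock: 11.68
position: [0.4906, 0.0774, 0.0751]
ee_rot: [-2.993, -0.955, 0.0]
force: [-0.4, 0.2, -3.1]
width: 0.478
gripper_force: 25.0
```

```bash
python3 - <<'E'
from h import *
d=cam('wrist'); tilt(d)
go(.42,.22,.21,-5.7)
E
```

```text
n 3623 2794 centre(tool) [ 0.0054 -0.      0.0033] normal(tool) [ 0.13  -0.002 -0.991] angle from up deg 7.5 xrange -0.0085 0.018 zrange 0.0004 0.0065
t 11.7 pos [0.4906 0.0774 0.0751] yaw 35.4 F [ 0.3 -0.7 -2.5] w 0.0436 -> shift [ 0.025  -0.1572 -0.1349] spin 0.717 rows 4
```

jog_arm(moves=[[0,0,-0.04,0],[0,0,-0.08,0],[0.01,-0.04,-0.12,0.1],[0.025,-0.09,-0.135,0.27],[0.025,-0.14,-0.135,0.44],[0.025,-0.157,-0.135,0.6],[0.025,-0.157,-0.135,0.717],[0.025,-0.157,-0.135,0.717],[0.025,-0.157,-0.135,0.717]])

```text
clock: 12.85
position: [0.4202, 0.2196, 0.2101]
ee_rot: [3.138, -0.152, -0.0]
force: [0.1, -0.1, -3.9]
width: 0.474
gripper_force: 25.0
```

```bash
python3 - <<'E'
from h import *
d=cam('wrist'); tilt(d); save(d,'w5'); np.savez('/tmp/w5.npz',**d)
go(.42,.22,.21,-5.7)
E
```

```text
n 3626 2780 centre(tool) [ 0.0055 -0.      0.0034] normal(tool) [ 0.128 -0.    -0.992] angle from up deg 7.4 xrange -0.0084 0.0182 zrange 0.0005 0.0065
t 12.9 pos [0.4203 0.2195 0.2102] yaw -5.6 F [ 0.1  0.4 -3.3] w 0.0437 -> shift [-0.0003 -0.0005  0.0002] spin 0.002 rows 0
```

View pics/w5.png

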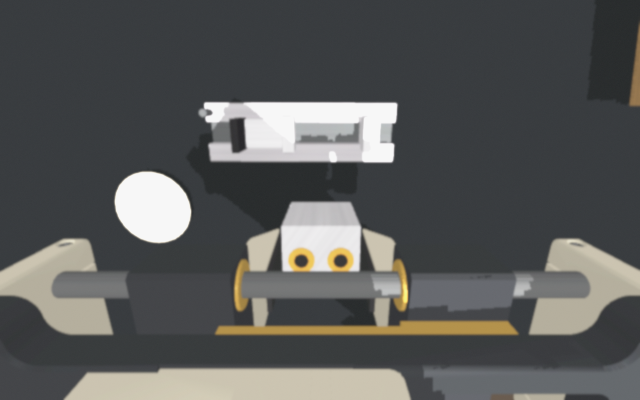

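The fixture lies level in this view. The fixed jaw's face is at about column 361, the moving jaw's at about 295, the tab at about (237,133), and the rails at rows 110 and 152.

```bash
python3 - <<'E'
from h import *
d=dict(np.load('/tmp/w5.npz')); P=pts(d)
S=P[95:170,195:405].reshape(-1,3)
def show(n,lo,hi,S=S):
    t=S[(S[:,2]>lo)&(S[:,2]<hi)]; r=cv2.minAreaRect((t[:,:2]*1000).astype(np.float32)); print(n,len(t),np.median(t[:,2]).round(4),np.round(r[0],1),np.round(r[1],1),round(r[2],1)); return t
a=show('all>12',.012,.08); rl=show('rails',.014,.024)
# fixture frame with yaw from rails
r=cv2.minAreaRect((rl[:,:2]*1000).astype(np.float32)); an=r[2]; yaw=an-90 if an>45 else an
print('yaw',yaw); c,s=np.cos(np.radians(yaw)),np.sin(np.radians(yaw)); ex=np.array([c,s]); ey=np.array([-s,c])
o=np.array(r[0])/1000
U=np.c_[(S[:,:2]-o)@ex,(S[:,:2]-o)@ey,S[:,2]]
h=U[(U[:,2]>.038)&(U[:,2]<.05)]; hist,e=np.histogram(h[:,1],np.arange(-.11,.12,.004)); print([(round(x*1000),n) for x,n in zip(e,hist) if n])
h=U[(U[:,2]>.05)&(U[:,2]<.07)]; print('tab',h.min(0),h.max(0))
print('rails u range',np.percentile(U[(U[:,2]>.014)&(U[:,2]<.024)],[0.5,99.5],axis=0)); print('o',o)
ch=U[(U[:,2]<.012)&(abs(U[:,0])<.03)&(abs(U[:,1])<.09)]; print('channel x',np.percentile(ch[:,0],[2,98]))
for lo,hi in((-.012,.012),):
  h=U[(U[:,2]>.036)&(U[:,2]<.052)]; 
  for a,b in ((-.1,-.05),(-.045,.1)):
    q=h[(h[:,1]>a)&(h[:,1]<b)]; print('jaw',len(q),q[:,:2].min(0).round(4),q[:,:2].max(0).round(4),np.median(q[:,2]))
E
```

```text
all>12 8704 0.0187 [474.1 236.7] [210.1  63. ] 84.5
rails 6009 0.0183 [474.1 236.7] [210.1  63. ] 84.5
yaw -5.544181823730469
[(-86, np.int64(24)), (-82, np.int64(136)), (-78, np.int64(132)), (-74, np.int64(139)), (-70, np.int64(121)), (6, np.int64(142)), (10, np.int64(133)), (14, np.int64(131)), (18, np.int64(5)), (58, np.int64(101)), (94, np.int64(9)), (98, np.int64(18)), (102, np.int64(6))]
tab [-0.016343    0.05975902  0.0500942 ] [0.01708237 0.06832716 0.05793825]
rails u range [[-0.03130955 -0.10372136  0.01529892]
 [ 0.0314795   0.10342016  0.02103534]]
o [0.47414081 0.23667337]
channel x [-0.01202282  0.01055932]
jaw 564 [-0.0174 -0.083 ] [ 0.0176 -0.0667] 0.0432508474050889
jaw 575 [-0.0173  0.006 ] [0.0254 0.0997] 0.04324443833677825
```

```bash
python3 - <<'E'
from h import *
go(.4791,.1940,.086,-5.54)
E
```

```text
t 12.9 pos [0.4203 0.2195 0.2102] yaw -5.6 F [ 0.1  0.4 -3.3] w 0.0437 -> shift [0.061  0.0196 0.1242] spin -0.001 rows 2
```

jog_arm(moves=[[0.03,0.01,0,0],[0.061,0.0196,0.01,0],[0.061,0.0196,0.04,0],[0.061,0.0196,0.07,0],[0.061,0.0196,0.1,0],[0.061,0.0196,0.115,0],[0.061,0.0196,0.124,0],[0.061,0.0196,0.124,0],[0.061,0.0196,0.124,0]])

```text
clock: 14.02
position: [0.4795, 0.1946, 0.0871]
ee_rot: [-3.137, 0.156, -0.002]
force: [0.6, -0.2, -3.1]
width: 0.475
gripper_force: 25.0
```

jog_arm(moves=[[0,0,0.002,0],[0,0,0.004,0],[0,0,0.006,0],[0,0,0.006,0],[0,0,0.006,0]])

```text
clock: 14.65
position: [0.4789, 0.1943, 0.0802]
ee_rot: [3.138, -0.156, 0.0]
force: [-0.4, 0.4, -3.3]
width: 0.473
gripper_force: 25.0
```

jog_arm(moves=[[0,0,0.001,0],[0,0,0.002,0],[0,0,0.003,0],[0,0,0.003,0]])

```text
clock: 15.15
position: [0.4791, 0.1944, 0.0785]
ee_rot: [3.138, -0.156, 0.001]
force: [-3.7, -2.1, 15.4]
width: 0.476
gripper_force: 25.0
```

```bash
python3 - <<'E'
from h import *
d=cam('wrist'); tilt(d)
go(.4791,.1940,.086,-5.54)
E
```

```text
n 3620 2741 centre(tool) [ 0.0057 -0.0001  0.0032] normal(tool) [ 0.134  0.002 -0.991] angle from up deg 7.7 xrange -0.0083 0.0185 zrange 0.0004 0.0065
t 15.2 pos [0.4791 0.1944 0.0785] yaw -5.7 F [-3.9 -2.  15.4] w 0.0434 -> shift [ 0.0001  0.0004 -0.0075] spin -0.003 rows 0
```

Contact at the predicted height. I'll release it slightly so the block settles flat, then lift.

jog_arm(moves=[[0,0,0,0],[0,0,0,0],[0,0,0,0],[0,0,0,0]], newtons=4)

```text
clock: 15.7
position: [0.479, 0.1944, 0.0778]
ee_rot: [-3.138, 0.156, -0.001]
force: [-2.3, -0.8, 5.6]
width: 0.484
gripper_force: 4.0
```

jog_arm(moves=[[0,0,0,0],[0,0,0,0],[0,0,0,0],[0,0,-0.02,0],[0,0,-0.05,0],[-0.03,0,-0.09,0],[-0.06,0,-0.12,0],[-0.06,0,-0.12,0],[-0.06,0,-0.12,0]], hand=0.065)

```text
clock: 16.82
position: [0.4197, 0.1999, 0.1969]
ee_rot: [3.137, -0.156, 0.001]
force: [0.4, -0.1, 0.2]
width: 0.705
gripper_force: 0.0
```

```bash
python3 - <<'E'
from h import *
d=cam('wrist'); save(d,'w6'); np.savez('/tmp/w6.npz',**d); P=pts(d)
S=P[:235].reshape(-1,3); S=S[(abs(S[:,0]-.47)<.06)&(abs(S[:,1]-.19)<.06)&(S[:,2]>.06)]
r=cv2.minAreaRect((S[:,:2]*1000).astype(np.float32)); print(len(S),r,np.percentile(S[:,2],[2,50,98])); t=S[S[:,2]>.07]; c=t.mean(0); print(np.linalg.svd(t-c)[2][2])
go(.4791,.1940,.086,84.5)
E
```

```text
2965 ((464.6529846191406, 195.783203125), (87.22846984863281, 70.2031478881836), 84.6887435913086) [0.07309108 0.07491282 0.34237096]
[-0.08948381 -0.99598752 -0.00122683]
t 16.9 pos [0.4196 0.1997 0.1965] yaw -5.7 F [-0.9 -0.2 -1. ] w 0.0647 -> shift [ 0.0598 -0.0003  0.1104] spin -1.575 rows 8
```

View pics/w6.png

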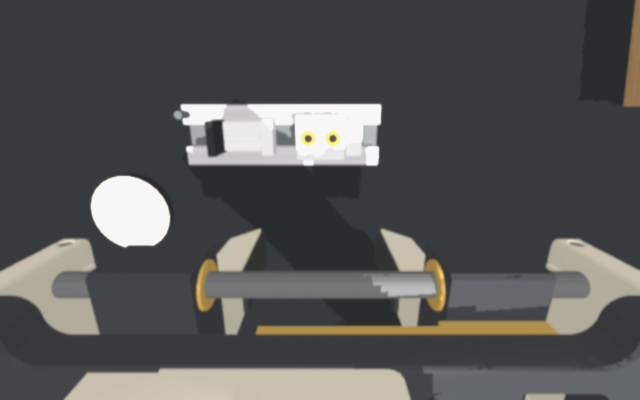

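The block stands in the fixture with ports up at (308,139) and (333,139). Next I'll measure it and go to the jaw tab.

```bash
python3 - <<'E'
from h import *
d=dict(np.load('/tmp/w6.npz')); P=pts(d)
S=P[100:170,170:390].reshape(-1,3)
t=S[(S[:,2]>.068)&(S[:,2]<.085)]; print('block top',cv2.minAreaRect((t[:,:2]*1000).astype(np.float32)),np.median(t[:,2]))
t=S[(S[:,2]>.05)&(S[:,2]<.063)&(S[:,1]>.27)]; print('tab',cv2.minAreaRect((t[:,:2]*1000).astype(np.float32)),np.median(t[:,2]))
go(.4803,.3004,.044,-5.54)
E
```

```text
block top ((472.8274230957031, 195.01492309570312), (44.00506591796875, 39.067325592041016), 84.26104736328125) 0.07450760612637602
tab ((480.29400634765625, 300.50762939453125), (8.574017524719238, 33.321495056152344), 83.64488983154297) 0.05597316392004202
t 16.9 pos [0.4196 0.1997 0.1965] yaw -5.7 F [-0.9 -0.2 -1. ] w 0.0647 -> shift [ 0.0504 -0.1063  0.1524] spin -0.003 rows 3
```

```bash
python3 - <<'E'
from h import *
go(.4700,.1949,.055,84.46)
E
```

```text
t 16.9 pos [0.4196 0.1997 0.1965] yaw -5.7 F [-0.9 -0.2 -1. ] w 0.0647 -> shift [ 0.0507 -0.0003  0.1414] spin -1.574 rows 8
```

jog_arm(moves=[[0.02,0,0,-0.18],[0.04,0,0,-0.36],[0.0507,0,0,-0.54],[0.0507,0,0,-0.72],[0.0507,0,0,-0.9],[0.0507,0,0,-1.08],[0.0507,0,0,-1.26],[0.0507,0,0,-1.44],[0.0507,0,0,-1.574],[0.0507,0,0.04,-1.574],[0.0507,0,0.08,-1.574],[0.0507,0,0.12,-1.574],[0.0507,0,0.141,-1.574],[0.0507,0,0.141,-1.574],[0.0507,0,0.141,-1.574]], hand=0.08)

```text
clock: 18.75
position: [0.47, 0.1954, 0.0563]
ee_rot: [-2.326, -2.112, -0.0]
force: [-0.5, 0.3, 1.2]
width: 0.87
gripper_force: 0.0
```

```bash
python3 - <<'E'
from h import *
go(.4700,.1949,.055,84.46)
E
```

```text
t 18.8 pos [0.47   0.1954 0.0563] yaw 84.5 F [-0.5  0.3  1.2] w 0.0799 -> shift [-0.0005  0.      0.0013] spin 0.000 rows 0
```

jog_arm(moves=[[0,0,0,0],[0,0,0,0],[0,0,0,0],[0,0,0,0],[0,0,0,0],[0,0,0,0],[0,0,0,0],[0,0,0,0]], hand=0.0, newtons=10)

```text
clock: 19.75
position: [0.4699, 0.1952, 0.0564]
ee_rot: [2.325, 2.112, 0.001]
force: [1.2, -0.4, 4.2]
width: 0.436
gripper_force: 10.0
```

jog_arm(moves=[[0,0,0,0],[0,0,0,0],[0,0,0,0],[0,0,-0.04,0],[0,0,-0.08,0.1],[0.03,0,-0.09,0.28],[0.06,0,-0.09,0.46],[0.09,0,-0.09,0.64],[0.1055,0,-0.09,0.82],[0.1055,0,-0.09,1.0],[0.1055,0,-0.09,1.18],[0.1055,0,-0.09,1.36],[0.1055,0,-0.09,1.571],[0.1055,0,-0.09,1.571],[0.1055,0,-0.09,1.571]], hand=0.06)

```text
clock: 21.62
position: [0.4796, 0.3003, 0.1461]
ee_rot: [3.138, -0.145, -0.0]
force: [-0.6, -0.5, -0.4]
width: 0.651
gripper_force: 0.0
```

```bash
python3 - <<'E'
from h import *
go(.4803,.3004,.044,-5.54)
d=cam('wrist'); np.savez('/tmp/w7.npz',**d)
E
```

```text
t 21.6 pos [0.4796 0.3003 0.1461] yaw -5.3 F [-0.6 -0.5 -0.4] w 0.0598 -> shift [ 0.0007 -0.0002  0.1021] spin 0.004 rows 2
```

jog_arm(moves=[[0.0007,0,0.03,0.004],[0.0007,0,0.03,0.004],[0.0007,0,0.03,0.004],[0.0007,0,0.06,0.004],[0.0007,0,0.08,0.004],[0.0007,0,0.1,0.004],[0.0007,0,0.1,0.004],[0.0007,0,0.1,0.004]], hand=0.03)

```text
clock: 22.68
position: [0.4811, 0.3007, 0.0474]
ee_rot: [-3.137, 0.157, -0.002]
force: [-0.5, -0.2, 0.1]
width: 0.324
gripper_force: 0.0
```

jog_arm(moves=[[0,0,0,0],[0,0,0,0],[0,0,0,0],[0,0,0,0],[0,0,0,0],[0,0,0,0]], hand=0.0, newtons=20)

```text
clock: 23.42
position: [0.4807, 0.3004, 0.0467]
ee_rot: [-3.137, 0.157, -0.001]
force: [-1.0, -0.2, 5.8]
width: 0.084
gripper_force: 20.0
```

jog_arm(moves=[[0,0.003,0,0],[0,0.006,0,0],[0,0.009,0,0],[0,0.012,0,0],[0,0.015,0,0],[0,0.018,0,0],[0,0.021,0,0],[0,0.024,0,0],[0,0.026,0,0],[0,0.027,0,0],[0,0.028,0,0],[0,0.028,0,0]])

```text
clock: 24.92
position: [0.4781, 0.2746, 0.0467]
ee_rot: [-3.134, 0.155, -0.002]
force: [1.1, 7.3, 1.1]
width: 0.084
gripper_force: 20.0
```

jog_arm(moves=[[0,0.001,0,0],[0,0.0015,0,0],[0,0.002,0,0],[0,0.002,0,0]])

```text
clock: 25.42
position: [0.4779, 0.273, 0.0467]
ee_rot: [-3.134, 0.155, -0.003]
force: [2.0, 7.4, 0.2]
width: 0.085
gripper_force: 20.0
```

```bash
python3 - <<'E'
from h import *
go(.4803,.3004,.044,-5.54)
E
```

```text
t 25.4 pos [0.4779 0.273  0.0467] yaw -5.7 F [2.  7.4 0.2] w 0.0078 -> shift [-0.0004 -0.0275  0.0028] spin -0.002 rows 0
```

jog_arm(moves=[[0,0.001,0,0],[0,0.0015,0,0],[0,0.002,0,0],[0,0.002,0,0]])

```text
clock: 25.92
position: [0.4778, 0.2714, 0.0467]
ee_rot: [-3.133, 0.154, -0.003]
force: [1.3, 9.0, -1.1]
width: 0.087
gripper_force: 20.0
```

jog_arm(moves=[[0,0.001,0,0],[0,0.0015,0,0],[0,0.002,0,0],[0,0.002,0,0]])

```text
clock: 26.42
position: [0.4778, 0.2714, 0.0467]
ee_rot: [-3.131, 0.152, -0.004]
force: [4.0, 14.3, -6.5]
width: 0.082
gripper_force: 20.0
```

jog_arm(moves=[[0,-0.002,0,0],[0,-0.003,0,0],[0,-0.003,0,0],[0,-0.003,0,0]], hand=0.028)

```text
clock: 26.92
position: [0.4773, 0.2688, 0.0461]
ee_rot: [3.137, -0.158, -0.0]
force: [0.6, -0.6, 0.1]
width: 0.307
gripper_force: 0.0
```

jog_arm(moves=[[0,0,-0.03,0],[0,0,-0.07,0],[-0.03,0.02,-0.11,0],[-0.06,0.03,-0.15,0],[-0.06,0.03,-0.15,0],[-0.06,0.03,-0.15,0]], hand=0.08)

```text
clock: 27.68
position: [0.4149, 0.2452, 0.1962]
ee_rot: [3.138, -0.158, 0.001]
force: [1.0, 0.2, 0.3]
width: 0.858
gripper_force: 0.0
```

```bash
python3 - <<'E'
from h import *
d=cam('wrist'); save(d,'w8'); np.savez('/tmp/w8.npz',**d); P=pts(d)
S=P[90:200,170:420].reshape(-1,3); S=S[(S[:,1]>.12)&(S[:,1]<.36)&(S[:,0]>.43)]
def m(n,lo,hi,y0,y1):
    t=S[(S[:,2]>lo)&(S[:,2]<hi)&(S[:,1]>y0)&(S[:,1]<y1)]; print(n,len(t),cv2.minAreaRect((t[:,:2]*1000).astype(np.float32)),np.median(t[:,2]))
m('block',.068,.085,.15,.24); m('jawfix',.038,.05,.14,.175); m('jawmov',.038,.05,.208,.245); m('tab',.05,.065,.25,.3)
go(.4700,.1922,.055,84.46)
E
```

```text
block 2313 ((471.10546875, 191.75704956054688), (44.381935119628906, 40.087039947509766), 84.25708770751953) 0.07451692840674906
jawfix 303 ((466.1907958984375, 158.15225219726562), (8.658674240112305, 35.955345153808594), 84.42546081542969) 0.043305495556556474
jawmov 496 ((474.2562255859375, 219.40557861328125), (12.578207015991211, 39.85525894165039), 83.01118469238281) 0.043304313995985694
tab 324 ((477.6302795410156, 271.515380859375), (8.217473030090332, 32.58837890625), 83.95408630371094) 0.05621160757065061
t 27.7 pos [0.4149 0.2451 0.1956] yaw -5.8 F [ 0.4 -0.4 -0.3] w 0.0797 -> shift [0.0602 0.047  0.1406] spin -1.575 rows 8
```

Snug: block at the nest, jaws 44 mm apart and released. Now I'll grip it across its 40 mm and lift.

jog_arm(moves=[[0.02,0.015,0,-0.18],[0.04,0.03,0,-0.36],[0.0607,0.0468,0,-0.54],[0.0607,0.0468,0,-0.72],[0.0607,0.0468,0,-0.9],[0.0607,0.0468,0,-1.08],[0.0607,0.0468,0,-1.26],[0.0607,0.0468,0,-1.44],[0.0607,0.0468,0,-1.575],[0.0607,0.0468,0.04,-1.575],[0.0607,0.0468,0.08,-1.575],[0.0607,0.0468,0.12,-1.575],[0.0607,0.0468,0.14,-1.575],[0.0607,0.0468,0.14,-1.575],[0.0607,0.0468,0.14,-1.575]])

```text
clock: 29.6
position: [0.4706, 0.193, 0.0562]
ee_rot: [-2.325, -2.112, 0.0]
force: [0.4, -0.7, 1.1]
width: 0.871
gripper_force: 0.0
```

jog_arm(moves=[[0,0,0,0],[0,0,0,0],[0,0,0,0],[0,0,0,0],[0,0,0,0],[0,0,0,0],[0,0,0,0]], hand=0.0, newtons=30)

```text
clock: 30.48
position: [0.4702, 0.1928, 0.0563]
ee_rot: [2.326, 2.112, -0.0]
force: [-2.3, -1.4, 4.5]
width: 0.435
gripper_force: 30.0
```

```bash
python3 - <<'E'
from h import *
go(.5,-.25,.30,94)
d=cam('wrist'); tilt(d)
E
```

```text
t 30.5 pos [0.4702 0.1928 0.0563] yaw 84.5 F [-2.3 -1.4  4.5] w 0.0399 -> shift [-0.438   0.0721 -0.2436] spin -0.166 rows 8
n 4651 2454 centre(tool) [ 0.0129 -0.0001 -0.0182] normal(tool) [ 0.031 -0.006 -1.   ] angle from up deg 1.8 xrange 0.0027 0.022 zrange -0.0199 -0.0159
```

jog_arm(moves=[[0,0,-0.005,0],[0,0,-0.015,0],[0,0,-0.03,0],[0,0,-0.05,0],[0,0,-0.08,0],[0,0,-0.12,0],[0,0,-0.17,0],[-0.03,0.01,-0.21,0],[-0.08,0.02,-0.244,0],[-0.13,0.032,-0.244,-0.03],[-0.18,0.044,-0.244,-0.06],[-0.23,0.056,-0.244,-0.09],[-0.28,0.068,-0.244,-0.12],[-0.33,0.08,-0.244,-0.166],[-0.38,0.093,-0.244,-0.166],[-0.43,0.105,-0.244,-0.166],[-0.48,0.117,-0.244,-0.166],[-0.52,0.127,-0.244,-0.166],[-0.5426,0.1327,-0.244,-0.166],[-0.5426,0.1327,-0.244,-0.166]])

```text
clock: 33.02
position: [0.5492, -0.3624, 0.3005]
ee_rot: [-2.146, -2.294, 0.001]
force: [-0.0, 0.7, -2.7]
width: 0.432
gripper_force: 30.0
```

jog_arm(moves=[[0,0,0,0],[0,0,0,0]])

```text
clock: 33.28
position: [0.5505, -0.3586, 0.3008]
ee_rot: [2.14, 2.299, 0.001]
force: [-0.3, 0.1, -2.8]
width: 0.432
gripper_force: 30.0
```

```bash
python3 - <<'E'
from h import *
d=cam('wrist'); tilt(d); save(d,'w9'); np.savez('/tmp/w9.npz',**d)
go(.55,-.36,.30,94)
E
```

```text
n 4632 2458 centre(tool) [ 0.0128 -0.0001 -0.0182] normal(tool) [ 0.026  0.001 -1.   ] angle from up deg 1.5 xrange 0.0023 0.0219 zrange -0.0198 -0.0161
t 33.3 pos [ 0.5505 -0.3588  0.3008] yaw 94.1 F [ 0.1  0.2 -3.9] w 0.0401 -> shift [-0.0011 -0.0006  0.0008] spin 0.002 rows 0
```

View pics/w9.png

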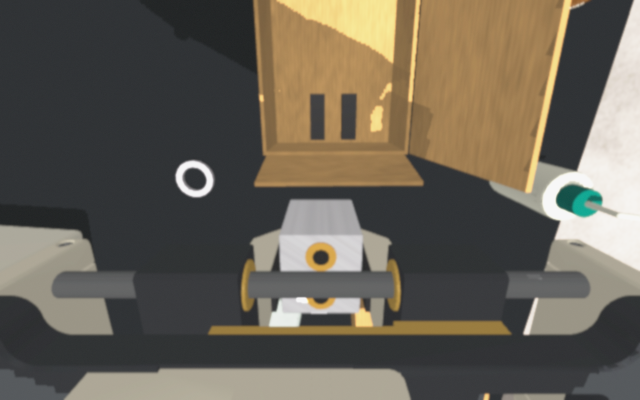

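The cradle's dark foam bars are at (317,117) and (349,117). The right flap is at rows 155–185, leaning out, and the top flap is at columns 410–560, also leaning out.

```bash
python3 - <<'E'
from h import *
d=dict(np.load('/tmp/w9.npz')); P=pts(d); c=d['color'].astype(int)
m=(c.max(-1)<95); m[:85]=0;m[148:]=0;m[:,:295]=0;m[:,370:]=0
n,l,st,ce=cv2.connectedComponentsWithStats(m.astype(np.uint8))
for i in range(1,n):
    if st[i,4]>100:
        s=P[l==i]; t=s[abs(s[:,2]-np.median(s[:,2]))<.006]; print(st[i],np.median(s[:,2]).round(4),cv2.minAreaRect((t[:,:2]*1000).astype(np.float32)))
        cs=cv2.boxPoints(cv2.minAreaRect(np.argwhere(l==i)[:,::-1].astype(np.float32))); q=np.array([ray(d,u,v,.024)[:2]*1000 for u,v in cs],np.float32); print('  ray',cv2.minAreaRect(q))
print('floor z',np.median(P[60:85,300:360,2]))
for (u,v) in ((300,158),(340,158),(380,158),(300,180),(340,183),(380,182)): print('rflap',(u,v),P[v,u].round(4))
for (u,v) in ((425,30),(425,100),(480,30),(480,100),(530,100),(540,30)): print('tflap',(u,v),P[v,u].round(4))
# right wall hinge, near wall
for v in (20,60,100,130): print('near wall top',v,[(u,P[v,u].round(3).tolist()) for u in range(250,278,4)])
E
```

```text
[311  95  13  44 571] 0.0224 ((542.9044189453125, -295.1251220703125), (16.9979248046875, 57.870277404785156), 4.166397571563721)
  ray ((542.9234619140625, -295.00506591796875), (16.93712043762207, 57.46610641479492), 4.110477924346924)
[342  95  14  44 594] 0.0225 ((586.6307983398438, -291.9071044921875), (18.291837692260742, 58.05070114135742), 5.345246315002441)
  ray ((586.6593017578125, -291.8587646484375), (18.35148048400879, 57.88182067871094), 5.3461103439331055)
floor z 0.0022895016799926162
rflap (300, 158) [ 0.527  -0.3395  0.1051]
rflap (340, 158) [ 0.5734 -0.3361  0.1057]
rflap (380, 158) [ 0.6193 -0.3325  0.1075]
rflap (300, 180) [ 0.5314 -0.3508  0.1644]
rflap (340, 183) [ 0.5708 -0.3506  0.1659]
rflap (380, 182) [ 0.6093 -0.3463  0.1679]
tflap (425, 30) [ 0.6465 -0.1993  0.1127]
tflap (425, 100) [ 0.654  -0.2663  0.1256]
tflap (480, 30) [ 0.6622 -0.2167  0.1975]
tflap (480, 100) [ 0.6679 -0.2667  0.209 ]
tflap (530, 100) [ 0.6754 -0.2669  0.2544]
tflap (540, 30) [ 0.672  -0.2279  0.252 ]
near wall top 20 [(250, [0.445, -0.177, -0.001]), (254, [0.45, -0.177, -0.002]),
[... 166 characters left out ...]
top 60 [(250, [0.444, -0.226, -0.003]), (254, [0.45, -0.226, -0.001]), (258, [0.475, -0.237, 0.093]), (262, [0.478, -0.236, 0.085]), (266, [0.477, -0.232, 0.057]), (270, [0.477, -0.228, 0.027]), (274, [0.479, -0.224, 0.003])]
near wall top 100 [(250, [0.445, -0.279, -0.001]), (254, [0.546, -0.279, 0.446]), (258, [0.456, -0.278, -0.002]), (262, [0.48, -0.278, 0.095]), (266, [0.481, -0.278, 0.073]), (270, [0.481, -0.277, 0.044]), (274, [0.481, -0.277, 0.011])]
near wall top 130 [(250, [0.445, -0.322, -0.001]), (254, [0.451, -0.321, -0.002]), (258, [0.457, -0.321, -0.002]), (262, [0.48, -0.312, 0.092]), (266, [0.483, -0.312, 0.084]), (270, [0.484, -0.314, 0.058]), (274, [0.484, -0.317, 0.023])]
```

jog_arm(moves=[[0.03,0,0.0,-0.002],[0.064,-0.006,0.03,-0.002],[0.064,-0.006,0.07,-0.002],[0.064,-0.006,0.11,-0.002],[0.064,-0.006,0.141,-0.002],[0.064,0.01,0.141,-0.002],[0.064,0.025,0.141,-0.002],[0.064,0.04,0.141,-0.002],[0.064,0.052,0.141,-0.002],[0.064,0.064,0.141,-0.002],[0.064,0.075,0.141,-0.002],[0.064,0.085,0.141,-0.002],[0.064,0.095,0.141,-0.002],[0.064,0.105,0.141,-0.002],[0.064,0.109,0.141,-0.002],[0.064,0.109,0.141,-0.002]])

```text
clock: 35.33
position: [0.6513, -0.289, 0.1592]
ee_rot: [-2.137, -2.295, 0.008]
force: [-15.4, 2.0, 7.7]
width: 0.435
gripper_force: 30.0
```

jog_arm(moves=[[0,-0.02,0,0],[0,-0.05,0,0],[0,-0.08,0,0],[0,-0.09,0,0],[0,-0.09,0,0]])

```text
clock: 35.95
position: [0.5652, -0.2953, 0.1596]
ee_rot: [2.14, 2.299, 0.001]
force: [1.0, 0.9, -2.1]
width: 0.433
gripper_force: 30.0
```

```bash
python3 - <<'E'
from h import *
go(.5648,-.2935,.068,94.2)
d=cam('wrist'); tilt(d); save(d,'w10'); np.savez('/tmp/w10.npz',**d)
P=pts(cam('top'))
for v in (160,170,180): print(v,[P[v,u].round(3).tolist() for u in (385,405,425)])
E
```

```text
t 36.0 pos [ 0.5652 -0.2953  0.1596] yaw 94.1 F [ 1.   0.9 -2.1] w 0.0397 -> shift [ 0.0018 -0.0004  0.0916] spin -0.002 rows 1
n 4645 2575 centre(tool) [ 0.0124 -0.     -0.0183] normal(tool) [ 0.033 -0.002 -0.999] angle from up deg 1.9 xrange 0.0021 0.0215 zrange -0.0202 -0.0163
160 [[0.716, -0.166, 0.192], [0.717, -0.23, 0.182], [0.718, -0.294, 0.175]]
170 [[0.691, -0.17, 0.156], [0.692, -0.235, 0.148], [0.692, -0.3, 0.142]]
180 [[0.663, -0.173, 0.131], [0.664, -0.239, 0.12], [0.641, -0.274, 0.26]]
```

jog_arm(moves=[[0.0018,0,0.02,0],[0.0018,0,0.04,0],[0.0018,0,0.06,0],[0.0018,0,0.075,0],[0.0018,0,0.085,0],[0.0018,0,0.091,0],[0.0018,0,0.091,0],[0.0018,0,0.091,0]])

```text
clock: 37.05
position: [0.5651, -0.2934, 0.0688]
ee_rot: [2.14, 2.299, 0.001]
force: [1.4, -1.0, -3.7]
width: 0.436
gripper_force: 30.0
```

jog_arm(moves=[[0,0,0.0015,0],[0,0,0.003,0],[0,0,0.0045,0],[0,0,0.006,0],[0,0,0.0075,0],[0,0,0.0085,0],[0,0,0.0085,0]])

```text
clock: 37.92
position: [0.5647, -0.2932, 0.0604]
ee_rot: [2.14, 2.3, -0.0]
force: [-3.0, 1.6, 5.3]
width: 0.433
gripper_force: 30.0
```

Contact came at the expected height. Releasing, retreating, and looking.

jog_arm(moves=[[0,0,0.0005,0],[0,0,0.0005,0],[0,0,0.0005,0],[0,0,0.0005,0],[0,0,-0.02,0],[0,0,-0.05,0],[0,0,-0.1,0],[-0.03,0,-0.15,0],[-0.07,0,-0.2,0],[-0.08,0,-0.22,0],[-0.08,0,-0.22,0],[-0.08,0,-0.22,0]], hand=0.065)

```text
clock: 39.42
position: [0.5702, -0.3717, 0.2783]
ee_rot: [-2.137, -2.299, -0.0]
force: [0.2, -0.6, 0.2]
width: 0.707
gripper_force: 0.0
```

```bash
python3 - <<'E'
from h import *
d=cam('wrist'); save(d,'w11'); np.savez('/tmp/w11.npz',**d); P=pts(d)
S=P[:230].reshape(-1,3); S=S[(abs(S[:,0]-.565)<.06)&(abs(S[:,1]+.293)<.038)&(S[:,2]>.07)&(S[:,2]<.09)]
print(len(S),cv2.minAreaRect((S[:,:2]*1000).astype(np.float32)),np.median(S[:,2])); c=S.mean(0); print(np.linalg.svd(S-c,full_matrices=False)[2][2])
t=cam('top'); T=pts(t); np.savez('/tmp/t11.npz',**t)
for n,(u0,v0,u1,v1) in dict(A=(290,182,316,208),B=(314,175,340,200)).items():
    s=T[v0:v1,u0:u1].reshape(-1,3); s=s[(s[:,2]>.03)&(s[:,2]<.06)]; print(n,len(s),cv2.minEnclosingCircle((s[:,:2]*1000).astype(np.float32)),np.median(s[:,2]))
go(.6,.06,.24,90)
E
```

```text
1568 ((584.5886840820312, -299.45550537109375), (75.5697021484375, 58.17451858520508), 4.329347133636475) 0.07851254196996262
[ 0.02461309 -0.02129679 -0.99947018]
A 117 ((654.1383666992188, 73.58749389648438), 21.015527725219727) 0.03971362855675043
B 130 ((652.5042724609375, 30.523435592651367), 31.408754348754883) 0.04009479128801961
t 39.5 pos [ 0.5702 -0.3716  0.2781] yaw 94.2 F [0.1 0.3 0.2] w 0.0649 -> shift [0.4282 0.0615 0.0388] spin 0.073 rows 7
```

View pics/w11.png

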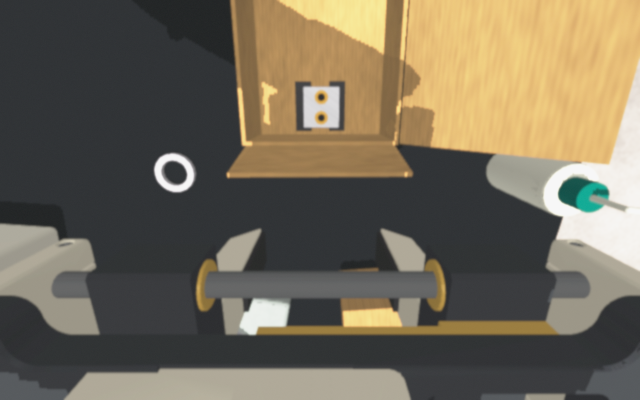

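The block is seated in the cradle, ports up at (321,97) and (321,117). One jar has been knocked aside, to about (0.654, 0.074). I'll look at the jars from close by.

jog_arm(moves=[[0.03,0.0,0,0],[0.08,0.01,0,0],[0.13,0.03,0,0],[0.18,0.05,0,0],[0.23,0.07,0,0.03],[0.28,0.09,0,0.07],[0.32,0.1,0.02,0.07],[0.35,0.1,0.04,0.07],[0.35,0.1,0.04,0.07],[0.35,0.1,0.04,0.07]], hand=0.07)

```text
clock: 40.78
position: [0.6449, -0.0173, 0.2395]
ee_rot: [2.219, 2.224, -0.002]
force: [0.3, -0.6, -0.1]
width: 0.76
gripper_force: 0.0
```

```bash
python3 - <<'E'
from h import *
d=cam('wrist'); save(d,'w12'); np.savez('/tmp/w12.npz',**d); P=pts(d)
c=d['color'].astype(int); 
for z0,z1 in ((.03,.05),):
    k=(P[...,2]>z0)&(P[...,2]<z1)&(c.min(-1)>140)&(abs(P[...,0]-.65)<.12)&(P[...,1]>-.1)&(P[...,1]<.2); k[240:]=0
    n,l,st,ce=cv2.connectedComponentsWithStats(k.astype(np.uint8))
    for i in range(1,n):
        if st[i,4]>150:
            s=P[l==i]; s=s[s[:,2]>np.percentile(s[:,2],60)-.003]; print(st[i],ce[i].round(),cv2.minEnclosingCircle((s[:,:2]*1000).astype(np.float32)),s[:,:2].mean(0).round(4),np.median(s[:,2]).round(4))
go(.654,.074,.041,90)
go(.657,.02,.041,90)
E
```

```text
[ 312   72   37   39 1124] [330.  91.] ((656.4025268554688, 76.84780883789062), 20.54496192932129) [0.6563 0.0771] 0.0383
[315 122  35  36 993] [332. 140.] ((660.4137573242188, 23.077556610107422), 20.59559440612793) [0.6601 0.0234] 0.0384
t 40.8 pos [ 0.6452 -0.018   0.2398] yaw 90.0 F [-0.4  0.1  0.1] w 0.0700 -> shift [0.0922 0.0089 0.1988] spin 0.001 rows 4
t 40.8 pos [ 0.6452 -0.018   0.2398] yaw 90.0 F [-0.4  0.1  0.1] w 0.0700 -> shift [0.0382 0.0118 0.1988] spin 0.001 rows 3
```

View pics/w12.png

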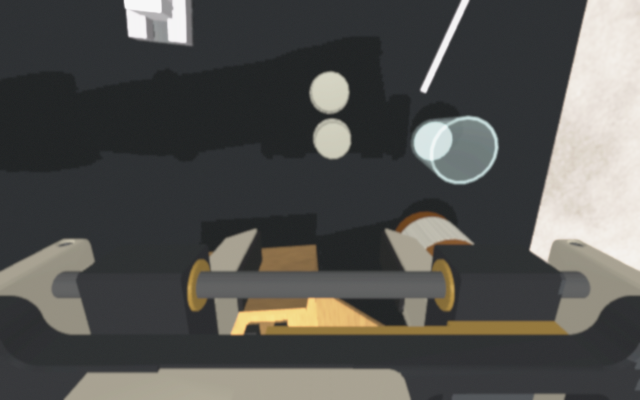

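The jars stand at (330,91) and (332,140), and the beaker is close on the far side at (432,141). I'll grip with the tool turned to 135° so the body clears the beaker.

```bash
python3 - <<'E'
from h import *
d=dict(np.load('/tmp/w12.npz')); P=pts(d); print(P[141,425].round(3),[ray(d,u,v,.09).round(3) for u,v in((432,150),(497,150),(465,118),(465,182))],[ray(d,u,v,0).round(3) for u,v in((413,141),(451,141))])
go(.656,.0755,.042,135)
E
```

```text
[0.759 0.026 0.064] [array([0.758, 0.02 , 0.09 ]), array([0.822, 0.02 , 0.09 ]), array([0.786, 0.051, 0.09 ]), array([ 0.795, -0.013,  0.09 ])] [array([0.766, 0.018, 0.   ]), array([0.815, 0.018, 0.   ])]
t 40.8 pos [ 0.6452 -0.018   0.2398] yaw 90.0 F [-0.4  0.1  0.1] w 0.0700 -> shift [0.0937 0.0109 0.1978] spin -0.785 rows 4
```

jog_arm(moves=[[0.04,0.0109,0,-0.18],[0.08,0.0109,0.02,-0.36],[0.0937,0.0109,0.05,-0.54],[0.0937,0.0109,0.09,-0.72],[0.0937,0.0109,0.13,-0.785],[0.0937,0.0109,0.165,-0.785],[0.0937,0.0109,0.185,-0.785],[0.0937,0.0109,0.1978,-0.785],[0.0937,0.0109,0.1978,-0.785],[0.0937,0.0109,0.1978,-0.785]], hand=0.062)

```text
clock: 42.08
position: [0.6566, 0.0772, 0.0432]
ee_rot: [1.2, 2.902, 0.002]
force: [-0.1, 0.9, -0.2]
width: 0.676
gripper_force: 0.0
```

jog_arm(moves=[[0,0,0,0],[0,0,0,0],[0,0,0,0],[0,0,0,0],[0,0,-0.01,0],[0,0,-0.03,0],[0,0,-0.07,0],[0,0,-0.12,0],[0,0,-0.17,0],[0,0,-0.2,0],[0,0,-0.2,0]], hand=0.0, newtons=15)

```text
clock: 43.45
position: [0.6571, 0.0778, 0.2461]
ee_rot: [1.198, 2.899, 0.005]
force: [-0.1, 0.0, -1.7]
width: 0.446
gripper_force: 15.0
```

```bash
python3 - <<'E'
from h import *
C=np.array([.5606,-.2357]); ex=np.array([np.cos(np.radians(4.2)),np.sin(np.radians(4.2))]); ey=np.array([-ex[1],ex[0]])
for a,b in((-.015,.054),(-.015,.001)): print(C+a*ex+b*ey)
go(*(C-.015*ex+.054*ey),.16,94.2)
E
```

```text
[ 0.54168542 -0.18294359]
[ 0.54556704 -0.23580126]
t 43.5 pos [0.6571 0.0778 0.2461] yaw 135.1 F [-0.1  0.  -1.7] w 0.0409 -> shift [-0.1021 -0.2666  0.0851] spin 0.714 rows 5
```

jog_arm(moves=[[-0.02,-0.05,0,0.1],[-0.04,-0.1,0,0.25],[-0.06,-0.15,0,0.4],[-0.08,-0.2,0,0.55],[-0.1,-0.25,0,0.7],[-0.1054,-0.2687,0,0.714],[-0.1054,-0.2687,0.0,0.714],[-0.1054,-0.2687,0.04,0.714],[-0.1054,-0.2687,0.08,0.714],[-0.1054,-0.2687,0.12,0.714],[-0.1054,-0.2687,0.15,0.714],[-0.1054,-0.2687,0.175,0.714],[-0.1054,-0.2687,0.188,0.714],[-0.1054,-0.2687,0.195,0.714],[-0.1054,-0.2687,0.195,0.714],[-0.1054,-0.2687,0.195,0.714]])

```text
clock: 45.45
position: [0.5413, -0.1877, 0.0477]
ee_rot: [2.138, 2.3, 0.001]
force: [-0.0, -0.3, -0.6]
width: 0.445
gripper_force: 15.0
```

jog_arm(moves=[[0,0,0.001,0],[0,0,0.002,0],[0,0,0.003,0],[0,0,0.0035,0],[0,0,0.0035,0]])

```text
clock: 46.08
position: [0.5411, -0.1881, 0.0456]
ee_rot: [2.138, 2.299, -0.0]
force: [-7.2, 1.5, 21.2]
width: 0.447
gripper_force: 15.0
```

jog_arm(moves=[[0,0,-0.002,0],[0,0,-0.002,0],[0,0,-0.002,0],[0,0,-0.002,0],[0,0,-0.03,0],[0,0,-0.08,0],[0,0,-0.13,0],[0,0,-0.18,0],[0,0,-0.2,0],[0,0,-0.2,0]], hand=0.06)

```text
clock: 47.32
position: [0.5416, -0.1878, 0.2449]
ee_rot: [2.137, 2.299, 0.002]
force: [-0.3, 0.1, 0.2]
width: 0.65
gripper_force: 0.0
```

```bash
python3 - <<'E'
from h import *
t=cam('top'); T=pts(t); np.savez('/tmp/t13.npz',**t)
s=T[165:215,285:345].reshape(-1,3); s=s[(s[:,2]>.03)&(s[:,2]<.06)]; print('B',len(s),cv2.minEnclosingCircle((s[:,:2]*1000).astype(np.float32)),s.mean(0).round(4))
go(.6590,.0215,.042,135)
E
```

```text
B 117 ((657.4542236328125, 20.235424041748047), 20.766786575317383) [0.6572 0.0199 0.04  ]
t 47.4 pos [ 0.5407 -0.1878  0.2433] yaw 94.2 F [-0.2 -0.  -1.4] w 0.0601 -> shift [0.2002 0.1331 0.2013] spin -0.713 rows 5
```

jog_arm(moves=[[0.04,0.03,0,-0.1],[0.08,0.055,0,-0.25],[0.12,0.08,0,-0.4],[0.16,0.105,0,-0.55],[0.2002,0.1331,0,-0.713],[0.2002,0.1331,0.03,-0.713],[0.2002,0.1331,0.08,-0.713],[0.2002,0.1331,0.13,-0.713],[0.2002,0.1331,0.17,-0.713],[0.2002,0.1331,0.19,-0.713],[0.2002,0.1331,0.201,-0.713],[0.2002,0.1331,0.201,-0.713],[0.2002,0.1331,0.201,-0.713]], hand=0.062)

```text
clock: 49.0
position: [0.6599, 0.0219, 0.0439]
ee_rot: [1.201, 2.901, 0.002]
force: [-0.4, -0.3, 0.2]
width: 0.674
gripper_force: 0.0
```

jog_arm(moves=[[0,0,0,0],[0,0,0,0],[0,0,0,0],[0,0,0,0],[0,0,-0.01,0],[0,0,-0.03,0],[0,0,-0.07,0],[0,0,-0.12,0],[0,0,-0.17,0],[0,0,-0.2,0],[0,0,-0.2,0],[0,0,-0.2,0]], hand=0.0, newtons=15)

```text
clock: 50.5
position: [0.6584, 0.0215, 0.2424]
ee_rot: [-1.201, -2.903, 0.001]
force: [-0.4, 0.4, -1.9]
width: 0.448
gripper_force: 15.0
```

```bash
python3 - <<'E'
from h import *
go(.5455,-.2385,.0485,94.2)
t=cam('top'); T=pts(t); s=T[170:245,365:435].reshape(-1,3); s=s[(s[:,2]>.03)&(s[:,2]<.06)&(s[:,1]>-.25)]; print('A in carton',len(s),s.mean(0).round(4),cv2.minEnclosingCircle((s[:,:2]*1000).astype(np.float32)))
E
```

```text
t 50.5 pos [0.6584 0.0215 0.2424] yaw 135.0 F [-0.4  0.4 -1.9] w 0.0411 -> shift [-0.1039 -0.2637  0.194 ] spin 0.713 rows 5
A in carton 151 [ 0.5619 -0.1911  0.0445] ((558.5761108398438, -200.35205078125), 94.00177001953125)
```

jog_arm(moves=[[-0.02,-0.05,0,0.1],[-0.04,-0.1,0,0.25],[-0.06,-0.15,0,0.4],[-0.08,-0.2,0,0.55],[-0.1,-0.25,0,0.7],[-0.1039,-0.2637,0,0.713],[-0.1039,-0.2637,0.0,0.713],[-0.1039,-0.2637,0.04,0.713],[-0.1039,-0.2637,0.08,0.713],[-0.1039,-0.2637,0.12,0.713],[-0.1039,-0.2637,0.15,0.713],[-0.1039,-0.2637,0.175,0.713],[-0.1039,-0.2637,0.186,0.713],[-0.1039,-0.2637,0.192,0.713],[-0.1039,-0.2637,0.192,0.713],[-0.1039,-0.2637,0.192,0.713]])

```text
clock: 52.55
position: [0.5467, -0.2384, 0.0513]
ee_rot: [2.138, 2.3, 0.001]
force: [-0.5, -1.0, -0.1]
width: 0.445
gripper_force: 15.0
```

jog_arm(moves=[[0,0,0.001,0],[0,0,0.002,0],[0,0,0.003,0],[0,0,0.003,0]])

```text
clock: 53.05
position: [0.5459, -0.2383, 0.0474]
ee_rot: [-2.139, -2.301, 0.0]
force: [-0.9, 0.5, -0.6]
width: 0.446
gripper_force: 15.0
```

jog_arm(moves=[[0,0,0.001,0],[0,0,0.001,0],[0,0,0.001,0],[0,0,0.001,0],[0,0,-0.03,0],[0,0,-0.08,0],[0,0,-0.13,0],[0,0,-0.18,0],[-0.05,0,-0.22,0],[-0.1,0,-0.24,0],[-0.14,0,-0.24,0],[-0.14,0,-0.24,0],[-0.14,0,-0.24,0]], hand=0.06)

```text
clock: 54.68
position: [0.5563, -0.3771, 0.287]
ee_rot: [-2.138, -2.301, -0.001]
force: [0.1, 0.1, 0.6]
width: 0.652
gripper_force: 0.0
```

```bash
python3 - <<'E'
from h import *
d=cam('wrist'); save(d,'w14'); np.savez('/tmp/w14.npz',**d); P=pts(d)
c=d['color'].astype(int)
k=(P[...,2]>.034)&(P[...,2]<.05)&(c.min(-1)>120)&(P[...,1]>-.34); k[240:]=0
n,l,st,ce=cv2.connectedComponentsWithStats(k.astype(np.uint8))
for i in range(1,n):
    if st[i,4]>100: s=P[l==i]; print(st[i],s.mean(0).round(4))
go(.5606+.0073*2,-.37,.2,94.2)
E
```

```text
[302   0  36  28 803] [ 0.5432 -0.1937  0.042 ]
[ 304   34   34   38 1019] [ 0.5475 -0.2372  0.0422]
t 54.7 pos [ 0.5565 -0.3765  0.2872] yaw 94.3 F [0.1 0.4 0.6] w 0.0602 -> shift [0.005  0.0192 0.0872] spin 0.001 rows 1
```

View pics/w14.png

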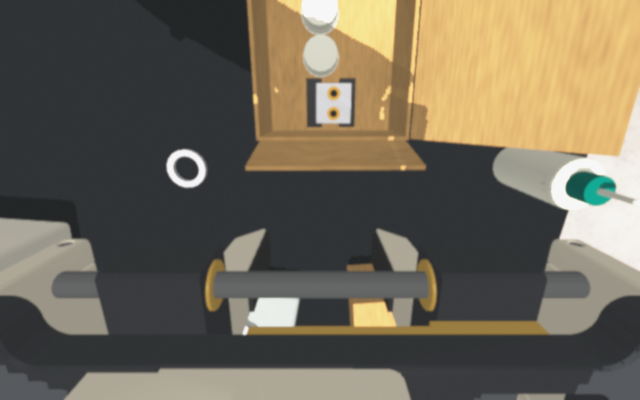

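All is packed: jars at (319,10) and (320,55), block at (334,103). Now I'll fold the right flap.

jog_arm(moves=[[-0.02,0,0.03,0],[-0.02,0,0.08,0],[-0.02,0,0.12,0],[-0.02,0,0.134,0],[-0.005,0,0.134,0],[0.01,0,0.134,0],[0.02,0,0.134,0],[0.03,0,0.134,0],[0.04,0,0.134,0],[0.05,0,0.134,0],[0.06,0,0.134,0],[0.07,0,0.136,0],[0.078,0,0.142,0],[0.085,0,0.15,0],[0.09,0,0.158,0],[0.092,0,0.166,0],[0.092,0,0.173,0],[0.092,0,0.176,0],[0.092,0,0.177,0],[0.092,0,0.177,0]], hand=0.0)

```text
clock: 57.22
position: [0.5496, -0.2865, 0.1106]
ee_rot: [2.139, 2.3, -0.0]
force: [0.8, -0.5, -0.2]
width: 0.003
gripper_force: 0.0
```

```bash
python3 - <<'E'
from h import *
go(.5606+.0073*2,-.37,.2,94.2)
d=cam('wrist'); np.savez('/tmp/w15.npz',**d)
t=cam('top');T=pts(t); np.savez('/tmp/t15.npz',**t)
s=T[180:245,415:455].reshape(-1,3); s=s[(s[:,2]>.07)]; print([ (round(float(y),3),np.percentile(s[abs(s[:,1]-y)<.004][:,2],[10,50,90]).round(3).tolist()) for y in (-.26,-.28,-.30,-.32,-.335,-.35) if (abs(s[:,1]-y)<.004).sum()>3])
E
```

```text
t 57.2 pos [ 0.5496 -0.2865  0.1106] yaw 94.2 F [ 0.8 -0.5 -0.2] w 0.0003 -> shift [-0.0852  0.0195 -0.0894] spin -0.001 rows 2
[(-0.26, [0.186, 0.271, 0.585]), (-0.28, [0.12, 0.213, 0.534]), (-0.3, [0.098, 0.203, 0.208]), (-0.32, [0.097, 0.111, 0.119])]
```

jog_arm(moves=[[0,0,0.002,0],[0,0,0.003,0],[0,0,0.004,0],[0,0,0.004,0]])

```text
clock: 57.82
position: [0.55, -0.2865, 0.1095]
ee_rot: [2.138, 2.299, -0.0]
force: [-9.7, 3.2, 27.3]
width: 0.007
gripper_force: 14.0
```

jog_arm(moves=[[0,0,-0.03,0],[-0.02,0,-0.08,0],[-0.05,0,-0.14,0],[-0.08,0,-0.19,0],[-0.08,0,-0.19,0],[-0.08,0,-0.19,0]])

```text
clock: 58.58
position: [0.5551, -0.3657, 0.2958]
ee_rot: [-2.139, -2.3, -0.0]
force: [0.1, 0.6, 0.2]
width: 0.004
gripper_force: 0.0
```

```bash
python3 - <<'E'
from h import *
d=cam('wrist'); np.savez('/tmp/w16.npz',**d); P=pts(d)
s=P[:235].reshape(-1,3); C=np.array([.5606,-.2357]); a=np.radians(4.2); ex=np.array([np.cos(a),np.sin(a)]); ey=np.array([-ex[1],ex[0]])
o=np.c_[(s[:,:2]-C)@ex,(s[:,:2]-C)@ey,s[:,2]]
k=(abs(o[:,0]+.0)<.06)
for y in np.arange(-.115,.1,.01):
    q=o[k&(abs(o[:,1]-y)<.005)]
    if len(q)>5: print(round(y,3),len(q),np.percentile(q[:,2],[10,50,90]).round(4))
go(.5,-.1,.3,94.2)
E
```

```text
-0.115 588 [-0.0024 -0.0011  0.2891]
-0.095 771 [0.0965 0.0975 0.0983]
-0.085 915 [0.0964 0.0974 0.0983]
-0.075 936 [0.0965 0.0975 0.0984]
-0.065 983 [0.0964 0.0974 0.0984]
-0.055 963 [0.0964 0.0974 0.0984]
-0.045 1585 [0.0967 0.0981 0.4413]
-0.035 1092 [0.0964 0.0974 0.0983]
-0.025 735 [0.0963 0.0974 0.0983]
-0.015 457 [0.0016 0.0032 0.0427]
-0.005 742 [0.0016 0.0033 0.0429]
0.005 715 [0.0015 0.0032 0.0429]
0.015 656 [0.0014 0.0027 0.0427]
0.025 674 [0.0013 0.0026 0.0097]
0.035 930 [0.0014 0.0032 0.0423]
0.045 828 [0.0014 0.0034 0.0428]
0.055 794 [0.0014 0.0031 0.0428]
0.065 698 [0.0014 0.0028 0.0425]
0.075 594 [0.0012 0.0023 0.0034]
0.085 79 [0.0009 0.0022 0.0033]
t 58.6 pos [ 0.555  -0.365   0.2951] yaw 94.2 F [ 0.7 -0.7 -0.5] w 0.0001 -> shift [ 0.2684 -0.0353 -0.0045] spin 0.000 rows 4
```

jog_arm(moves=[[0.05,0,0,0],[0.1,0,0,0],[0.16,0,0,0],[0.22,0,0,0],[0.27,0,0,0],[0.294,0,0.0,0],[0.294,0,0.05,0],[0.294,0,0.1,0],[0.294,0,0.142,0],[0.294,0,0.142,0],[0.294,0,0.142,0]])

```text
clock: 60.0
position: [0.5343, -0.0722, 0.1553]
ee_rot: [2.138, 2.302, 0.001]
force: [0.4, 0.2, 1.0]
width: 0.003
gripper_force: 0.0
```

```bash
python3 - <<'E'
from h import *
go(.5606-.015*.997-.0732*.165,-.2357-.0011+.165*.997,.153,94.2)
P=pts(cam('top')); C=np.array([.5606,-.2357]); a=np.radians(4.2); ex=np.array([np.cos(a),np.sin(a)]); ey=np.array([-ex[1],ex[0]])
s=P[180:245,362:385].reshape(-1,3); o=np.c_[(s[:,:2]-C)@ex,(s[:,:2]-C)@ey,s[:,2]]; o=o[(o[:,2]>.11)&(o[:,2]<.2)&(abs(o[:,0])<.08)]; print(len(o),np.polyfit(o[:,2]-.095,o[:,1],1),o[:,2].max())
E
```

```text
t 60.0 pos [ 0.5343 -0.0722  0.1553] yaw 94.2 F [0.4 0.2 1. ] w 0.0003 -> shift [-0.0001 -0.0007  0.0023] spin 0.000 rows 0Traceback (most recent call last):
  File "<stdin>", line 4, in <module>
    raise TypeError("expected non-empty vector for x")
TypeError: expected non-empty vector for x
```

jog_arm(moves=[[-0.015,0,0.002,0],[-0.03,0,0.002,0],[-0.042,0,0.002,0],[-0.052,0,0.002,0],[-0.062,0,0.002,0],[-0.072,0,0.002,0],[-0.08,0,0.002,0],[-0.088,0,0.002,0],[-0.096,0,0.005,0],[-0.103,0,0.01,0],[-0.11,0,0.018,0],[-0.115,0,0.026,0],[-0.117,0,0.034,0],[-0.117,0,0.041,0],[-0.117,0,0.045,0],[-0.117,0,0.047,0],[-0.117,0,0.049,0],[-0.117,0,0.049,0]])

```text
clock: 62.3
position: [0.5427, -0.1896, 0.109]
ee_rot: [2.137, 2.299, -0.001]
force: [-13.5, 1.8, 40.4]
width: 0.005
gripper_force: 20.1
```

jog_arm(moves=[[0,0,-0.03,0],[0,0,-0.08,0],[-0.05,0,-0.14,0],[-0.1,0,-0.2,0],[-0.15,0,-0.2,0],[-0.15,0,-0.2,0],[-0.15,0,-0.2,0]])

```text
clock: 63.18
position: [0.5532, -0.3392, 0.3048]
ee_rot: [-2.14, -2.299, -0.0]
force: [0.8, 0.5, 0.3]
width: -0.0
gripper_force: 0.0
```

```bash
python3 - <<'E'
from h import *
d=cam('wrist'); save(d,'w17'); np.savez('/tmp/w17.npz',**d); P=pts(d)
s=P[:235].reshape(-1,3); C=np.array([.5606,-.2357]); a=np.radians(4.2); ex=np.array([np.cos(a),np.sin(a)]); ey=np.array([-ex[1],ex[0]])
o=np.c_[(s[:,:2]-C)@ex,(s[:,:2]-C)@ey,s[:,2]]
k=(abs(o[:,0]+.0)<.06)
for y in np.arange(-.105,.115,.015):
    q=o[k&(abs(o[:,1]-y)<.005)]
    if len(q)>5: print(round(y,3),len(q),np.percentile(q[:,2],[10,50,90]).round(4))
q=o[(abs(o[:,1])<.08)&(o[:,0]>.09)&(o[:,2]>.1)&(o[:,0]<.25)]; print('top flap',len(q),np.polyfit(q[:,2],q[:,0],1),q[:,[0,2]].max(0))
go(.5606,-.2357,.3,94.2)
E
```

```text
-0.09 997 [0.0966 0.0976 0.296 ]
-0.075 800 [0.0965 0.0974 0.0984]
-0.06 909 [0.0963 0.0974 0.0983]
-0.045 926 [0.0964 0.0974 0.0983]
-0.03 960 [0.0964 0.0974 0.0984]
-0.015 638 [0.0014 0.0029 0.0426]
0.0 654 [0.0016 0.0032 0.0428]
0.015 585 [0.0013 0.0029 0.0427]
0.03 1814 [0.002  0.0966 0.0981]
0.045 1182 [0.0963 0.0973 0.0983]
0.06 1202 [0.0963 0.0974 0.0983]
0.075 1254 [0.0963 0.0973 0.0984]
top flap 33731 [ 0.89083827 -0.0014323 ] [0.20241495 0.22541643]
t 63.2 pos [ 0.5534 -0.3376  0.3046] yaw 94.2 F [-0.2  0.9 -0.6] w 0.0003 -> shift [0.1011 0.0147 0.0047] spin 0.001 rows 2
```

Both side flaps are flat. Before folding the top flap I'll check what stands around its far side.

```bash
python3 - <<'E'
from h import *
t=dict(np.load('/tmp/t15.npz')); T=pts(t); C=np.array([.5606,-.2357]); a=np.radians(4.2); ex=np.array([np.cos(a),np.sin(a)]); ey=np.array([-ex[1],ex[0]])
for n,(u0,v0,u1,v1) in dict(amber=(350,125,390,170),soap=(420,105,460,148),box=(475,125,580,200)).items():
    s=T[v0:v1,u0:u1].reshape(-1,3); s=s[(s[:,2]>.03)&(s[:,2]<.4)]; o=np.c_[(s[:,:2]-C)@ex,(s[:,:2]-C)@ey,s[:,2]]; print(n,len(s),np.percentile(o,[3,97],axis=0).round(3).tolist(),o[:,2].max().round(3))
go(*(C+.24*ex+.0*ey),.30,4.2)
go(*(C+.24*ex+.0*ey),.30,94.2)
E
```

```text
amber 984 [[0.142, 0.047, 0.049], [0.263, 0.135, 0.221]] 0.229
soap 499 [[0.187, -0.169, 0.041], [0.294, -0.058, 0.225]] 0.23
box 5265 [[0.038, -0.56, 0.05], [0.23, -0.306, 0.107]] 0.112
t 63.2 pos [ 0.5534 -0.3376  0.3046] yaw 94.2 F [-0.2  0.9 -0.6] w 0.0003 -> shift [0.101  0.2547 0.0045] spin 1.571 rows 8
t 63.2 pos [ 0.5534 -0.3376  0.3046] yaw 94.2 F [-0.2  0.9 -0.6] w 0.0003 -> shift [0.101  0.2547 0.0045] spin 0.001 rows 4
```

```bash
python3 - <<'E'
from h import *
C=np.array([.5606,-.2357]); a=np.radians(4.2); ex=np.array([np.cos(a),np.sin(a)]); ey=np.array([-ex[1],ex[0]])
n=cam('top')
for nm,t in (('0',dict(np.load('/tmp/top0.npz'))),('11',dict(np.load('/tmp/t11.npz'))),('now',n)):
    T=pts(t); c=t['color'].astype(int); m=(c[...,1]>c[...,0]+40)&(c[...,1]>c[...,2]+30); l=cv2.connectedComponentsWithStats(m.astype(np.uint8))
    g=c[...,2]-c[...,0]; m2=(c[...,1]-c[...,0]>25)&(c[...,0]<90)
    l2=cv2.connectedComponentsWithStats(m2.astype(np.uint8))
    for k in (l,l2):
        for i in range(1,k[0]):
            if k[2][i,4]>20:
                s=T[k[1]==i]; p=np.median(s,0); print(nm,k[3][i].round(1),k[2][i,4],p.round(3),'own',((p[:2]-C)@ex).round(3),((p[:2]-C)@ey).round(3))
E
```

```text
0 [370.2 138. ] 119 [ 0.787 -0.122  0.189] own 0.235 0.097
0 [441.1 126.6] 70 [ 0.833 -0.357  0.142] own 0.262 -0.141
0 [369.7 138. ] 69 [ 0.791 -0.122  0.188] own 0.238 0.097
11 [370.2 138. ] 119 [ 0.788 -0.122  0.189] own 0.235 0.097
11 [441.1 126.6] 70 [ 0.833 -0.357  0.143] own 0.263 -0.141
11 [369.7 138. ] 92 [ 0.788 -0.121  0.189] own 0.236 0.098
11 [599.8 384.2] 730 [ 0.102 -0.64   0.449] own -0.487 -0.37
11 [545.2 397.6] 52 [ 0.025 -0.58   0.275] own -0.559 -0.304
now [370.2 138. ] 119 [ 0.787 -0.121  0.19 ] own 0.235 0.097
now [441.1 126.6] 69 [ 0.834 -0.357  0.143] own 0.263 -0.141
now [369.8 138. ] 91 [ 0.788 -0.121  0.19 ] own 0.235 0.098
now [599.8 384.2] 730 [ 0.102 -0.64   0.449] own -0.487 -0.37
now [545.2 397.6] 52 [ 0.025 -0.582  0.275] own -0.56 -0.306
```

jog_arm(moves=[[0.01,0.03,0,0.17],[0.02,0.06,0,0.34],[0.03,0.09,0,0.51],[0.045,0.12,0,0.68],[0.06,0.15,0,0.85],[0.075,0.18,0,1.02],[0.09,0.21,0,1.19],[0.091,0.235,0,1.36],[0.091,0.25,0,1.52],[0.091,0.25,0,1.571],[0.091,0.25,0.04,1.571],[0.091,0.25,0.075,1.571],[0.091,0.25,0.089,1.571],[0.091,0.25,0.089,1.571],[0.091,0.25,0.089,1.571]])

```text
clock: 65.15
position: [0.7969, -0.2298, 0.2184]
ee_rot: [3.139, 0.115, 0.004]
force: [0.4, -0.2, 1.3]
width: 0.007
gripper_force: 0.0
```

```bash
python3 - <<'E'
from h import *
C=np.array([.5606,-.2357]); a=np.radians(4.2); ex=np.array([np.cos(a),np.sin(a)]); ey=np.array([-ex[1],ex[0]])
go(*(C+.235*ex-.01*ey),.216,4.2); print(arm.observe()['joints'].round(2))
E
```

```text
t 65.2 pos [ 0.7969 -0.2298  0.2184] yaw 4.2 F [ 0.4 -0.2  1.3] w 0.0006 -> shift [-0.0011 -0.0014  0.0024] spin -0.000 rows 0
[ 0.23  0.82 -0.03  0.93  0.02  1.39 -1.29]
```

jog_arm(moves=[[-0.012,0.001,0.0025,0],[-0.026,0.001,0.0025,0],[-0.04,0.001,0.0025,0],[-0.055,0.001,0.0025,0],[-0.07,0.001,0.0025,0],[-0.085,0.001,0.0025,0],[-0.1,0.001,0.0025,0],[-0.115,0.001,0.0025,0],[-0.13,0.001,0.0025,0],[-0.145,0.001,0.0025,0],[-0.16,0.001,0.0025,0],[-0.175,0.001,0.0025,0],[-0.19,0.001,0.0025,0],[-0.2,0.001,0.0025,0],[-0.21,0.001,0.006,0],[-0.22,0.001,0.012,0],[-0.23,0.001,0.02,0],[-0.238,0.001,0.03,0],[-0.244,0.001,0.038,0],[-0.244,0.001,0.038,0]])

```text
clock: 67.65
position: [0.5519, -0.2488, 0.1775]
ee_rot: [-3.139, -0.113, 0.003]
force: [0.2, 0.1, -0.2]
width: 0.005
gripper_force: 0.0
```

```bash
python3 - <<'E'
from h import *
C=np.array([.5606,-.2357]); a=np.radians(4.2); ex=np.array([np.cos(a),np.sin(a)]); ey=np.array([-ex[1],ex[0]])
go(*(C-.035*ex-.01*ey),.114,4.2); 
t=cam('top'); T=pts(t); s=T[150:245,365:450].reshape(-1,3); o=np.c_[(s[:,:2]-C)@ex,(s[:,:2]-C)@ey,s[:,2]]; o=o[(abs(o[:,1])>.07)&(abs(o[:,1])<.09)]
for x in np.arange(-.09,.13,.02):
    q=o[abs(o[:,0]-x)<.006]
    if len(q): print(x.round(2),len(q),np.percentile(q[:,2],[20,80]).round(3))
E
```

```text
t 67.7 pos [ 0.5519 -0.2488  0.1775] yaw 4.1 F [ 0.2  0.1 -0.2] w 0.0004 -> shift [-0.0253 -0.0024  0.0636] spin -0.001 rows 1
-0.09 27 [-0.002  0.1  ]
-0.07 25 [0.096 0.101]
-0.05 34 [0.175 0.189]
-0.03 47 [0.167 0.276]
-0.01 43 [0.155 0.274]
0.01 40 [0.145 0.274]
0.03 23 [0.134 0.141]
0.05 21 [0.122 0.128]
0.07 20 [0.109 0.114]
0.09 3 [0.039 0.101]
0.11 40 [-0.003  0.003]
```

jog_arm(moves=[[-0.01,0,0.008,0],[-0.018,0,0.018,0],[-0.024,0,0.028,0],[-0.025,0,0.038,0],[-0.025,0,0.047,0],[-0.025,0,0.055,0],[-0.025,0,0.06,0],[-0.025,0,0.0625,0],[-0.025,0,0.0625,0],[-0.025,0,0.0625,0]])

```text
clock: 68.95
position: [0.5281, -0.2507, 0.1162]
ee_rot: [3.139, 0.114, 0.001]
force: [0.8, -0.3, 0.5]
width: 0.005
gripper_force: 0.0
```

jog_arm(moves=[[0,0,0.001,0],[0,0,0.0015,0],[0,0,0.0015,0]])

```text
clock: 69.32
position: [0.5281, -0.2508, 0.1152]
ee_rot: [3.139, 0.114, 0.001]
force: [-1.2, 0.7, 6.5]
width: 0.002
gripper_force: 3.4
```

jog_arm(moves=[[0,0,0.001,0],[0,0,0.0015,0],[0,0,0.0015,0]])

```text
clock: 69.7
position: [0.5282, -0.2508, 0.1148]
ee_rot: [3.139, 0.114, 0.002]
force: [-6.1, 3.3, 18.9]
width: 0.002
gripper_force: 9.3
```

jog_arm(moves=[[0,0,-0.03,0],[0,0,-0.08,0],[-0.04,0,-0.14,0],[-0.08,0,-0.19,0],[-0.1,0,-0.19,0],[-0.1,0,-0.19,0]])

```text
clock: 70.45
position: [0.4269, -0.2587, 0.3045]
ee_rot: [3.138, 0.111, 0.003]
force: [-0.3, 0.6, -0.2]
width: 0.002
gripper_force: 0.0
```

```bash
python3 - <<'E'
from h import *
C=np.array([.5606,-.2357]); a=np.radians(4.2); ex=np.array([np.cos(a),np.sin(a)]); ey=np.array([-ex[1],ex[0]])
for n in ('wrist','top'):
    t=cam(n); T=pts(t)[:240].reshape(-1,3); o=np.c_[(T[:,:2]-C)@ex,(T[:,:2]-C)@ey,T[:,2]]; o=o[(abs(o[:,1])<.085)]
    for x in np.arange(-.09,.1,.02):
        q=o[(abs(o[:,0]-x)<.006)&(o[:,2]<.15)]
        if len(q): print(n,x.round(2),len(q),np.percentile(q[:,2],[20,50,80]).round(4))
    np.savez('/tmp/e%s.npz'%n,**t)
t=cam('top'); t['color']=cv2.resize(t['color'][80:300,190:480],None,fx=2.7,fy=2.7,interpolation=cv2.INTER_CUBIC); save(t,'end')
go(.4,-.2,.3,4)
E
```

```text
wrist -0.09 377 [-0.0014  0.093   0.0938]
wrist -0.07 1575 [0.1017 0.1023 0.103 ]
wrist -0.05 1657 [0.1017 0.1024 0.103 ]
wrist -0.03 1706 [0.1018 0.1024 0.103 ]
wrist -0.01 1878 [0.1018 0.1024 0.1031]
wrist 0.01 2008 [0.1018 0.1024 0.1031]
wrist 0.03 2100 [0.1018 0.1025 0.1032]
wrist 0.05 1130 [0.1018 0.1025 0.1031]
top -0.09 74 [0.0877 0.094  0.098 ]
top -0.07 196 [0.1005 0.1033 0.1062]
top -0.05 194 [0.1015 0.1043 0.1073]
top -0.03 190 [0.1007 0.1039 0.1069]
top -0.01 194 [0.1013 0.1043 0.1073]
top 0.01 190 [0.1008 0.1036 0.1071]
top 0.03 183 [0.1012 0.1037 0.1063]
top 0.05 189 [0.1011 0.1041 0.1073]
top 0.07 188 [0.1021 0.105  0.108 ]
top 0.09 1 [0.0965 0.0965 0.0965]
t 70.6 pos [ 0.4286 -0.2575  0.3025] yaw 4.2 F [-0.   0.6 -0.3] w 0.0003 -> shift [-0.0243 -0.0595  0.0025] spin 0.003 rows 1
```

View pics/end.png

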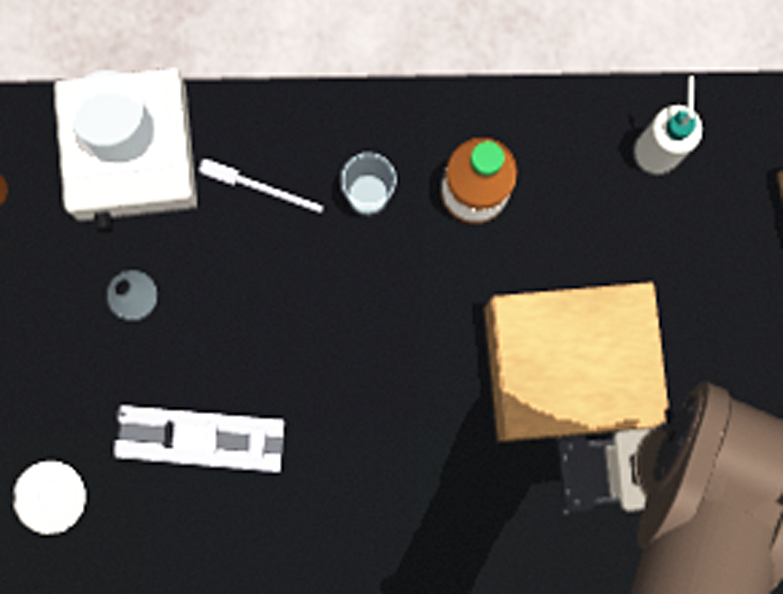

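The carton is closed with the lid flat, centred at (575,360) in the crop. The glassware is undisturbed, the bench is clear of jars, and the robot is touching nothing. Handing in.

```bash
python3 -c "
from cell import arm
print(arm.sign_off())"
```

```text
the job is handed in; nothing more can be done
None
```

The job is handed in at about 71 s: the block was clamped in the fixture, then packed ports up in the cradle, both jars (only two were there) stand beside it, and the side flaps then the top flap are folded flat; I dropped the block once early on, so its half-turn about vertical rests on my working out how it fell, and one flap press briefly read 40.4 N at the closed fingertips.

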